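# Seat the control board with its ejector levers

## Robot

A 6-joint arm with a two-finger parallel gripper is mounted at the origin on the work surface. World frame = base frame: x ahead of the robot, y to its left, z up, the work surface at z = 0. Lengths are in m, angles in rad, forces in N, time in s.
With the tool pointing down it reaches from about 0.375 to 0.975 m from the base axis. Payload 3.8 kg.
Tool frame: the origin (TCP) lies midway between the tips of the shut fingers; the grasp point (between the pads) lies robot.grasp_offset behind it (robot.grasp_offset is the distance from the TCP to the grasp point, in m); z points along the fingers, y is the direction in which the jaws open and shut (so a half turn about z gives the same grasp; the last joint's range is limited). The gripper opens to 85 mm and grips with 20 to 120 N. Pads are 22 mm wide; open, the fingers measure 114 mm over their backs; the gripper's body (76 mm by 85 mm) begins 54 mm behind the grasp point. The pads swing forward as they close: fully open they stand 13 mm farther back than shut.
Start: joints at [1.164, 0.264, 1.604, -0, 1.274, -0.037], TCP at [0.244, 0.629, 0.231] pointing down, gripper open.
Joint ranges: [-2.63, 2.63], [-0.94, 2.18], [0.31, 2.57], [-1.31, 4.45], [0, 2.66], [-2.55, 2.55]. Speed limits (rad/s): [2.57, 2.57, 3.14, 3.14, 3.14, 3.14].

## Interface

Orientations are given as a rotation vector (axis times angle).
In Python, from station import robot gives the robot as it stands.
- The arm moves only by the tool servo_tool, never from a script. Its argument "increments" is a list of rows, each an object of numbers: "gripper": the gripper command: -1 is shut, 1 is fully open, values between are in proportion; "x", "y", "z": the shift along the tool's x, y, z in mm; "rx", "ry", "rz": the turn, a rotation vector about the tool's x, y, z in degrees. A call has 1 to 10 rows; each row shifts and turns the commanded pose from where the row before left it, along the tool's axes as they then stand; what a row does not reach is not made up. A row lasts 1/8 s, in which the tool goes at most 62.5 mm and 10.7 degrees, less where a joint would pass 70% of its speed; a pose out of reach is approached as far as the arm can. A call is refused whole if a number of a shift passes 62.5 or a number of a turn 10.7, either way. A call with a gripper value outside its range is refused whole. The fingers move at their own pace and stop on an object; "force" is the grip in N (left out, the last holds). Time passes only in rows, so rows that do not move let the fingers close. It gives the time, the measured TCP pose, the force and the opening at its end, in the units of the state.
- robot.sense(): the state, without advancing time (a new reading comes with each control period).
- robot.camera(name): name is "side" or "top"; returns a dict with "frame" (420x560x3 uint8, red, green, blue), "fx", "fy", "cx", "cy" (pixels), "k1" (the pictures are not rectified: a ray, as slopes to the right and down, at radius r is drawn at 1 + k1 r^2 times it, then the intrinsics apply), "view" (4x4, takes a point from world to camera coordinates). Camera axes: x right, y down, z forward; pixel columns grow to the right and rows downward; lengths in m; the calibration is good to about 2 mm. A picture is of the moment at which its call begins. There is no depth.
- robot.finish_job(): hands the job in, once; it reports no verdict.
The state is a dict: "t": time; "joints": joint angles; "qvel": joint speeds; "effort": joint torques, N m; "eef_pos": TCP position; "ee_rot": TCP orientation; "ft_force": force on the tool from outside, world axes, zero at the start; "moment": the same for the moment, N m; "width": finger opening in m.
Only numpy, scipy, OpenCV 4.12 (cv2) and the standard library are available. Lean on these libraries where they do the work, as an engineer would, in place of code of your own. Each camera call takes 0.05 s, during which the arm holds its last target.

## Task

Take the control board from its rusty stand and lower it upright into the slot of the grey rack between the two open orange levers, and let go of it. Then swing both levers inward, working from one to the other, until each goes firm and the two together clamp the board hard down on its connector and stay so by themselves. Push the levers gently, never with more than 25 N, and leave the spray can, nozzle and wrench where they are.

Things in the scene. Friction and masses are not known exactly. Their poses are not given: they have to be found in the camera images.
- board: Loose control board in an aluminium carrier, 0.35 kg, upright, same either way round. Origin: centre of its underside; y along its length, x through its thickness. Foot bar 120 (y) x 12 (x) mm, z=0 to 30; above it a green board 72 mm long (y), 12 thick, z=30 to 91, so a level ear shows at each end (y=36 to 60, top z=30). Yellow grip on top, 50 (y) x 12 (x), z=90 to 114 mm.
- stand: Fixed rust-brown stand in which the board waits, foot bar in its groove (15 mm wide, 20 deep, along y). Origin: centre of its underside; base 70 (x) x 110 (y) mm, groove floor at z=8, groove walls to z=28 mm.
- rack: Fixed rack. Origin: centre of its underside; y along the slot, x across. Base 100 (x) x 200 (y) x 12 mm. Slot centred on x=y=0: guide cheeks at y=+-22 to 36 mm leave 16 mm in x, z=12 to 62, flaring open to 33 mm at z=78. End stops at y=+-63, z up to 38, flaring open to 48. Let go in the slot, the board stands in the guides on two gold spring contacts, its underside at z=31.
- connector: Black strip fixed under the slot, with a hard seat below each end of the board. Origin and axes: those of the rack, so they do not tell the seat's height. Home is the board's underside at z=17 to 27 mm in the rack's frame, different each time: feel for it. The two spring contacts push up 6 N in all when the board is let go, about 10.5 N when it is 9 mm lower.
- lever_left: Ejector lever at the rack's +y end. Origin: its pivot, at y=+78, z=47 mm in the rack's frame; turns about the rack's x. Handle: orange paddle 18 mm wide (x), 8 thick, to 80 mm from the pivot; starts leaning 30 to 34 deg outward, the steel nose (28 mm, round, 8 thick) up and clear of the board's way. Swung inward, the nose meets the board's ear when the handle is about upright.
- lever_right: Mirror image of lever_left at the rack's -y end (pivot y=-78, z=47 mm); swings inward towards +y. Both meet the hard stop with the handle leaning about 7 to 31 deg inward. Drawing one end of the board down lifts the other, and drawing the second down slackens the first a little: push the first again at the end.
- lever_left_tip (a point): Outer end of the left handle, 80 mm from its pivot, middle of the paddle. The pivots are stiff: a free lever takes 0.28 N m (about 5 N at the handle) and stays where left. To set one firm, push it inward, square to the handle, with 10 to 14 N about 65 mm from the pivot, following its arc: under 8 N may leave it loose, over 25 N damages it.
- lever_right_tip (a point): Outer end of the right handle, 80 mm from its pivot, middle of the paddle.
- spray_can: Green spray can, 60 mm across, 150 mm tall, loose, standing. Bystander. Origin: centre of its underside.
- nozzle: Brass cutting nozzle, 28 mm across, 65 mm tall, loose, standing. Bystander. Origin: centre of its underside.
- wrench: Steel wrench, 170 mm long, loose, lying flat. Bystander. Origin: centre of its underside.

How it is judged:
On the way:
1. the board stands in the rack's slot on the spring contacts, let go, levers not yet on it (z of board in the frame of rack below 0.036 m and horizontal distance between board and rack below 0.008 m and angle between the y axis of board and the y axis of rack, either way round below 0.12 rad and contact force between the fingers and board below 0.1 N), for 0.2 s.
At the end, for the whole second after the job is handed in: The board is upright in the slot (within 8 mm of its centre, upright within 3 deg, along it within 7 deg, its underside less than 29 mm above the rack's), at rest and let go; each lever by itself presses it down with more than 8 N, and it bears on the connector's hard seat with more than 8 N (contact force between each of lever_left, lever_right, connector and board above 8 N and z of board in the frame of rack below 0.029 m and horizontal distance between board and rack below 0.008 m and angle between board's own z axis and vertical below 0.05 rad and angle between the y axis of board and the y axis of rack, either way round below 0.12 rad and linear speed of board below 0.01 m/s); the robot touches nothing.
It fails at once if a lever pushed with more than 25 N (contact force between any of the fingers, the arm and lever_left above 25 N or contact force between any of the fingers, the arm and lever_right above 25 N).
It fails at once if a bystander moved more than 30 mm (distance of any of spray_can, nozzle, wrench from where it was at the start of the episode above 0.03 m).
It also fails if it takes over 72 s, if anything falls off the work surface, if the arm or the gripper's body presses on something with over 40 N, if the wrist force passes 120 N, or if a joint passes its speed limit or range.

## Working session

There is one attempt and no reset: what is moved stays moved. The work goes in short steps, Python scripts to look and compute and a tool call to move; the robot and the scene stay as the last step left them, time stands still between calls to the robot, and variables do not carry over. Pictures are saved under pics/ and viewed, and the job is handed in when it is done.

Besides the shell and the picture viewer there is one more tool, called after "Request:" as a command line: name --argument value ..., lists and objects as JSON in quotes. servo_tool: Moves the arm, as the interface text tells. Its arguments: {"type":"object","properties":{"increments":{"type":"array","items":{"type":"object","properties":{"gripper":{"type":"number"},"x":{"type":"number"},"y":{"type":"number"},"z":{"type":"number"},"rx":{"type":"number"},"ry":{"type":"number"},"rz":{"type":"number"}}}},"force":{"type":"number"}},"required":["increments"]}

```bash
mkdir -p pics; ls; python3 - <<'E'
from station import robot
import cv2
print(robot.sense(), robot.grasp_offset)
for n in ("side","top"):
    c=robot.camera(n)
    cv2.imwrite(f"pics/{n}0.png",c["frame"][:,:,::-1])
    print(n,{k:v for k,v in c.items() if k!="frame"})
E
```

```text
pics
{'t': 0.0, 'joints': array([ 1.16409489e+00,  2.64783818e-01,  1.60537197e+00, -3.26511251e-06,
        1.27369947e+00, -3.69321440e-02]), 'qvel': array([ 6.09405713e-04,  1.17798111e-03,  1.81463804e-03,  2.57656346e-03,
       -8.21899558e-04,  9.75433873e-05]), 'effort': array([-2.60356101e-03, -5.15127826e+01, -3.67296517e+01, -3.21399384e-04,
        1.33569460e-02,  1.90745970e-05]), 'eef_pos': array([0.24367906, 0.62869708, 0.22994246]), 'ee_rot': array([-0.57743609, -3.08756404,  0.00346755]), 'ft_force': array([-0.18414833,  0.14507216, -0.52986317]), 'moment': array([ 0.01165107, -0.00952544, -0.00850887]), 'width': 0.08557462724744096} 0.0187
side {'fx': 394.7707181546086, 'fy': 394.7707181546086, 'cx': 288.66054930057624, 'cy': 209.2897843927932, 'k1': -0.02249536691426836, 'view': array([[ 0.98107035, -0.19264184, -0.01975048, -0.58328819],
       [-0.11756422, -0.51144912, -0.85123349,  0.19825279],
       [ 0.15388182,  0.83744189, -0.52441536,  0.67544913],
       [ 0.        ,  0.        ,  0.        ,  1.        ]])}
top {'fx': 419.1819765238081, 'fy': 419.1819765238081, 'cx': 284.17616393701104, 'cy': 211.97867391172434, 'k1': -0.0921945742224907, 'view': array([[-0.00289059, -0.99991365, -0.01281938,  0.12172129],
       [-0.99783061,  0.00372724, -0.06572804,  0.59722338],
       [ 0.06577014,  0.01260158, -0.99775522,  0.90299421],
       [ 0.        ,  0.        ,  0.        ,  1.        ]])}
```

View pics/side0.png

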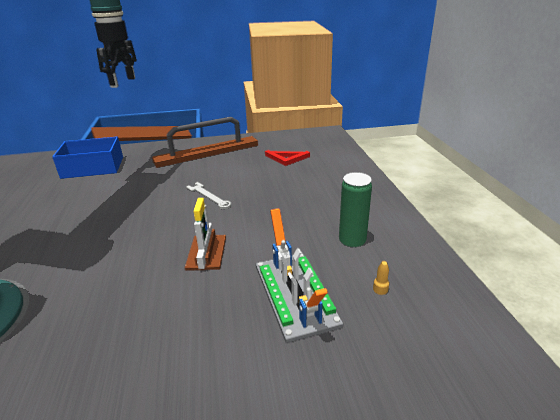

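View pics/top0.png

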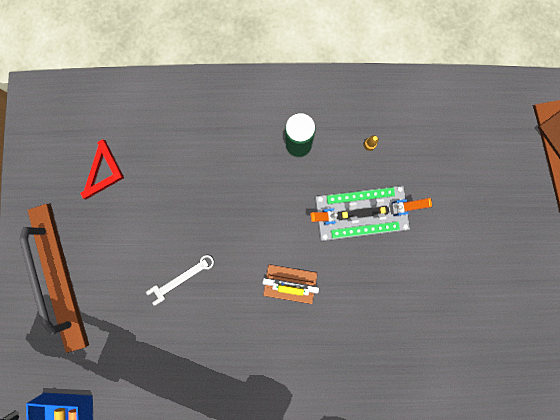

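```bash
cat > h.py <<'E'
import numpy as np, cv2
def ray(c,u,v):
    xd=np.array([(u-c["cx"])/c["fx"],(v-c["cy"])/c["fy"]]); x=xd.copy()
    for _ in range(20): x=xd/(1+c["k1"]*(x@x))
    R=c["view"][:3,:3]; t=c["view"][:3,3]
    return -R.T@t, R.T@np.array([x[0],x[1],1.])
def onz(c,u,v,z):
    o,d=ray(c,u,v); return o+d*(z-o[2])/d[2]
def proj(c,p):
    q=c["view"][:3,:3]@np.asarray(p)+c["view"][:3,3]; s=q[:2]/q[2]; s=s*(1+c["k1"]*(s@s))
    return np.array([c["fx"]*s[0]+c["cx"],c["fy"]*s[1]+c["cy"]])
def tri(c1,p1,c2,p2):
    o1,d1=ray(c1,*p1);o2,d2=ray(c2,*p2)
    A=np.c_[d1,-d2]; s=np.linalg.lstsq(A,o2-o1,rcond=None)[0]
    a,b=o1+d1*s[0],o2+d2*s[1]; return (a+b)/2,np.linalg.norm(a-b)
def hsv(f): return cv2.cvtColor(f,cv2.COLOR_RGB2HSV)
def crop(c,x0,y0,x1,y1,k,fn):
    cv2.imwrite(fn,cv2.resize(c["frame"][y0:y1,x0:x1,::-1],None,fx=k,fy=k,interpolation=cv2.INTER_CUBIC))
E
python3 - <<'E'
from station import robot
from h import *
import pickle
S=robot.camera("side");T=robot.camera("top")
pickle.dump((S,T),open("cams.pkl","wb"))
crop(T,250,170,450,320,4,"pics/t1.png"); crop(S,170,180,360,340,4,"pics/s1.png")
for n,c in (("top",T),("side",S)):
    h=hsv(c["frame"])
    for nm,lo,hi in (("yellow",(24,150,120),(34,255,255)),("orange",(8,200,160),(17,255,255)),("green",(50,150,80),(75,255,255)),("rust",(4,120,50),(12,200,170))):
        m=cv2.inRange(h,lo,hi)
        N,l,st,ce=cv2.connectedComponentsWithStats(m)
        for i in range(1,N):
            if st[i,4]>25:
                x=np.argwhere(l==i)[:,::-1].astype(np.float32)
                print(n,nm,st[i],ce[i].round(1),[np.round(a,1) for a in cv2.minAreaRect(x)])
E
```

```text
top yellow [278 286  26  10 160] [290.3 290.1] [array([290.2, 290.2]), array([25.5,  6.2]), np.float64(9.5)]
top yellow [ 54 412   6   8  37] [ 56.8 415.6] [array([ 56.5, 415.5]), array([7., 5.]), np.float64(90.0)]
top orange [404 198  28  13 210] [416.6 204.3] [array([417.2, 204.1]), array([ 8.4, 27. ]), np.float64(80.5)]
top orange [311 212  18   9 120] [320.4 216.2] [array([319.5, 216. ]), array([17.,  8.]), np.float64(0.0)]
top green [327 188  68  16 397] [360.4 195.6] [array([360.3, 195.5]), array([ 7.8, 67.5]), np.float64(82.9)]
top green [331 222  69  16 378] [365.7 229.2] [array([365. , 229.3]), array([ 7.3, 67.8]), np.float64(82.9)]
top rust [535 104  25  51 516] [551.4 128.5] [array([547., 129.]), array([50., 24.]), np.float64(90.0)]
top rust [543 136  15  20  33] [547.9 143.5] [array([548.8, 146.3]), array([23.6,  3.7]), np.float64(55.5)]
top rust [553 174   6  25  33] [555.6 186.6] [array([555.4, 186. ]), array([24.5,  1.2]), np.float64(76.0)]
top rust [  32  223   55  123 1027] [ 57.7 287.4] [array([ 55.7, 286.7]), array([130. ,  23.3]), np.float64(68.6)]
top rust [ 53 2
[... 813 characters left out ...]
4.6]), array([64.5, 10.8]), np.float64(67.6)]
side green [322 294  14  21 158] [328.3 305.5] [array([327.1, 305. ]), array([20.1, 11.5]), np.float64(59.7)]
side rust [ 92 126  85  15 905] [132.4 132.2] [array([134.1, 133.1]), array([13.4, 84.1]), np.float64(89.1)]
side rust [172 130  19   9 129] [181.6 134.4] [array([181., 134.]), array([ 8., 18.]), np.float64(90.0)]
side rust [ 152  136  106   32 1118] [203.6 151.3] [array([204.9, 151.1]), array([ 11.6, 106.5]), np.float64(78.2)]
side rust [200 229  26  41 525] [214.6 251.3] [array([214.8, 251.4]), array([18. , 42.3]), np.float64(17.0)]
side rust [185 236  14  34 262] [192.3 256.5] [array([191.5, 252.5]), array([13., 33.]), np.float64(0.0)]
```

View pics/t1.png

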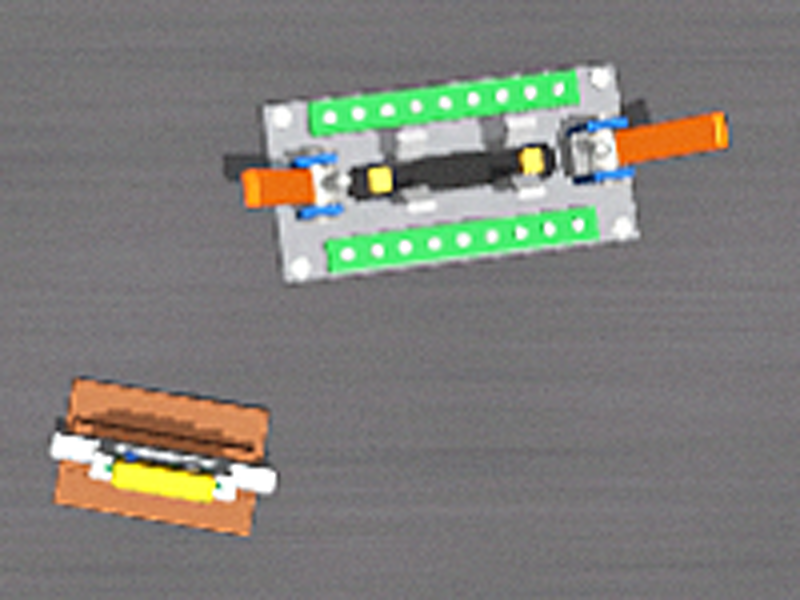

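View pics/s1.png

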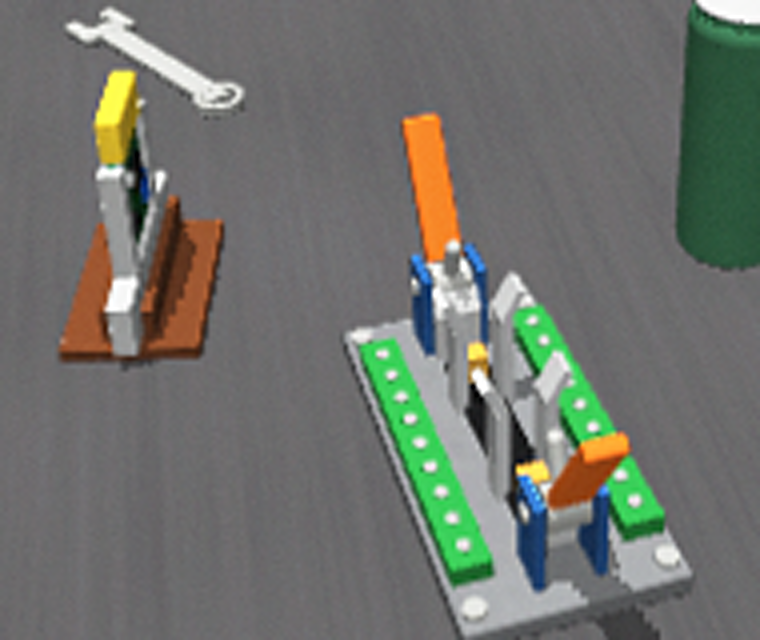

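```bash
python3 - <<'E'
from h import *
import pickle
S,T=pickle.load(open("cams.pkl","rb"))
f=lambda p,o:((np.array(p)+.5)/4-.5+np.array(o))
t=lambda *p:f(p,(250,170)); s=lambda *p:f(p,(170,180))
print("cams",ray(S,0,0)[0],ray(T,0,0)[0])
sc=[t(282,118),t(600,78),t(623,228),t(300,267)]
for z in (.012,.015):
    P=[onz(T,*p,z) for p in sc]; print("screws",z,np.round(P,4).tolist(),np.mean(P,0))
    d=P[0]-P[1]; d2=P[3]-P[2]; print(np.degrees([np.arctan2(-d[0],d[1]),np.arctan2(-d2[0],d2[1])]))
for a,b in ((t(282,118),s(362,335)),):pass
# side: far-left screw = +y -x?
for nm,a,b in (("+y-x",sc[3],s(362,335)),("-y-x",sc[2],s(475,608)),("-y+x",sc[1],s(668,556))): print(nm,tri(T,a,S,b))
for a,b in (((263,103),(614,66)),): print([onz(T,*t(*q),.012) for q in (a,b)])
print("side on plane",[onz(S,*s(*q),.013) for q in ((362,335),(475,608),(668,556))])
# board grip
u=np.array([[289.8+dx,289.5+dy] for dx,dy in ((0,0),)])
h=hsv(T["frame"]); print(h[283:300,278:306].tolist().__len__())
for y in range(283,299): print(y,[tuple(T["frame"][y,x]) for x in (284,290,296)])
print("grip c",onz(T,290.3,290.1,.122))
# ear ends top z=.038: crop corners
for q in ((52,437),(98,452),(234,478),(274,483)): print(q,onz(T,*t(*q),.038))
# stand base corners z=.008
P=[onz(T,*t(*q),.008) for q in ((76,378),(270,408),(247,535),(55,502))]; print(np.round(P,4),np.mean(P,0))
# levers
print("Ltip",tri(T,t(246,188),S,s(421,118))," Rtip",tri(T,t(723,131),S,s(603,440)))
E
```

```text
cams [ 0.49161484 -0.57661889  0.5114551 ] [0.53688955 0.10810564 0.94178191]
screws 0.012 [[0.6266, 0.0397, 0.012], [0.6485, -0.1389, 0.012], [0.5645, -0.15, 0.012], [0.5437, 0.0304, 0.012]] [ 0.59581372 -0.05469724  0.012     ]
[7.00488898 6.5667796 ]
screws 0.015 [[0.6263, 0.0399, 0.015], [0.6481, -0.1381, 0.015], [0.5644, -0.1492, 0.015], [0.5437, 0.0307, 0.015]] [ 0.59562359 -0.05417195  0.015     ]
[7.00488898 6.5667796 ]
+y-x (array([0.54361607, 0.03062152, 0.01426501]), np.float64(0.0001417488528457722))
-y-x (array([ 0.56472564, -0.14927673,  0.01486526]), np.float64(0.0006705448276012246))
-y+x (array([ 0.64841904, -0.13841461,  0.01390482]), np.float64(0.00027849700138322714))
[array([0.63499605, 0.05021834, 0.012     ]), array([ 0.65526496, -0.14698915,  0.012     ])]
side on plane [array([0.54367743, 0.03217063, 0.013     ]), array([ 0.56533731, -0.14768946,  0.013     ]), array([ 0.648847  , -0.13762109,  0.013     ])]
17
283 [(np.uint8(171), np.uint8(188), np.uint8(214)), (np.uint8(230), np.uint8(233), np.uint8(236)), (np.uint8(52), np.uint8(51), np.uint8(45))]
284 [(n
[... 1963 characters left out ...]
int8(139), np.uint8(89))]
298 [(np.uint8(228), np.uint8(144), np.uint8(84)), (np.uint8(217), np.uint8(138), np.uint8(88)), (np.uint8(213), np.uint8(133), np.uint8(88))]
grip c [0.43883125 0.10700462 0.122     ]
(52, 437) [0.45281043 0.16617471 0.038     ]
(98, 452) [0.44478541 0.14150567 0.038     ]
(234, 478) [0.43076412 0.06872607 0.038     ]
(274, 483) [0.42801762 0.04733107 0.038     ]
[[0.4826 0.1547 0.008 ]
 [0.4658 0.0473 0.008 ]
 [0.3958 0.0604 0.008 ]
 [0.4142 0.1665 0.008 ]] [0.43958742 0.10722495 0.008     ]
Ltip (array([0.58232769, 0.06526008, 0.11360308]), np.float64(0.0005117362842551892))  Rtip (array([ 0.60927832, -0.17221793,  0.11738839]), np.float64(4.709029510288706e-06))
```

Request:
servo_tool --increments '[{"rz": 9.8}, {"rz": 9.8}, {"rz": 9.8}, {"rz": 9.8}, {"rz": 9.8}, {"rz": 9.8}, {"rz": 9.8}, {"rz": 9.5, "gripper": 0.0}, {}, {}]'

```text
$.increments[0]: bad value
```

```bash
cat >> h.py <<'E'
from scipy.spatial.transform import Rotation as Rn
RY=np.radians(6.8); RC=np.array([.5957,-.0544,0.])
def rk(x,y,z): # rack frame mm -> world m
    c,s=np.cos(RY),np.sin(RY); x,y,z=x/1e3,y/1e3,z/1e3
    return RC+np.array([c*x-s*y,s*x+c*y,z])
def w2r(p):
    c,s=np.cos(RY),np.sin(RY); d=np.asarray(p)-RC
    return np.array([c*d[0]+s*d[1],-s*d[0]+c*d[1],d[2]])*1e3
def st(robot,tgt=None):
    q=robot.sense(); R=Rn.from_rotvec(q["ee_rot"]).as_matrix()
    print("t",round(q["t"],2),"pos",q["eef_pos"].round(4),"rack",w2r(q["eef_pos"]).round(1),"yang",np.degrees(np.arctan2(R[1,1],R[0,1])).round(2),"zax",R[:,2].round(3),"F",q["ft_force"].round(1),"w",q["width"].round(4))
    if tgt is not None: print("tool shift mm",(R.T@(np.asarray(tgt)-q["eef_pos"])*1e3).round(1))
    return q,R
E
python3 - <<'E'
from station import robot
from h import *
st(robot,[.439,.107,.17])
E
```

```text
Traceback (most recent call last):
  File "h.py", line 29, in st
    print("t",round(q["t"],2),"pos",q["eef_pos"].round(4),"rack",w2r(q["eef_pos"]).round(1),"yang",np.degrees(np.arctan2(R[1,1],R[0,1])).round(2),"zax",R[:,2].round(3),"F",q["ft_force"].round(1),"w",q["width"].round(4))
                                                                                                                                                                                                       ^^^^^^^^^^^^^^^^
AttributeError: 'float' object has no attribute 'round'
```

Request:
servo_tool --increments '[{"x": 0, "y": 0, "z": 0, "rx": 0, "ry": 0, "rz": 9.8, "gripper": 0.0}]'

```text
t: 0.32
eef_pos: [0.2439, 0.6291, 0.2308]
ee_rot: [-0.846, -3.026, 0.001]
ft_force: [-0.3, 0.7, 0.6]
width: 0.07
```

```bash
sed -i 's/q\["width"\].round(4)/round(q["width"],4)/' h.py
python3 - <<'E'
from station import robot
from h import *
st(robot,[.439,.107,.17])
E
```

```text
t 0.33 pos [0.2439 0.6291 0.2308] rack [-268.4  720.4  230.8] yang 58.77 zax [-0.    -0.001 -1.   ] F [-0.3  0.7  0.6] w 0.07
tool shift mm [-437.6 -345.2   61.1]
```

Request:
servo_tool --increments '[{"x": 0, "y": 0, "z": 0, "rx": 0, "ry": 0, "rz": 9.8, "gripper": 0.1}, {"x": 0, "y": 0, "z": 0, "rx": 0, "ry": 0, "rz": 9.7, "gripper": 0.1}, {"x": 0, "y": 0, "z": 0, "rx": 0, "ry": 0, "rz": 9.7, "gripper": 0.1}, {"x": 0, "y": 0, "z": 0, "rx": 0, "ry": 0, "rz": 9.7, "gripper": 0.1}, {"x": 0, "y": 0, "z": 0, "rx": 0, "ry": 0, "rz": 9.7, "gripper": 0.1}, {"x": 0, "y": 0, "z": 0, "rx": 0, "ry": 0, "rz": 9.7, "gripper": 0.1}, {"x": 0, "y": 0, "z": 0, "rx": 0, "ry": 0, "rz": 9.7, "gripper": 0.1}]'

```text
t: 1.2
eef_pos: [0.2439, 0.6292, 0.2309]
ee_rot: [2.394, 2.034, -0.001]
ft_force: [0.4, -0.1, -0.3]
width: 0.047
```

```bash

python3 - <<'E'
from station import robot
from h import *
st(robot,[.439,.107,.17])
E
```

```text
t 1.2 pos [0.2439 0.6292 0.2309] rack [-268.4  720.4  230.9] yang -9.31 zax [-0.    -0.001 -1.   ] F [ 0.4 -0.1 -0.3] w 0.047
tool shift mm [-483.7  277.    61.2]
```

Request:
servo_tool --increments '[{"x": -48.4, "y": 27.7, "z": 5.5, "rx": 0, "ry": 0, "rz": 0, "gripper": 0.1}, {"x": -48.4, "y": 27.7, "z": 5.5, "rx": 0, "ry": 0, "rz": 0, "gripper": 0.1}, {"x": -48.4, "y": 27.7, "z": 5.5, "rx": 0, "ry": 0, "rz": 0, "gripper": 0.1}, {"x": -48.4, "y": 27.7, "z": 5.5, "rx": 0, "ry": 0, "rz": 0, "gripper": 0.1}, {"x": -48.4, "y": 27.7, "z": 5.5, "rx": 0, "ry": 0, "rz": 0, "gripper": 0.1}, {"x": -48.4, "y": 27.7, "z": 5.5, "rx": 0, "ry": 0, "rz": 0, "gripper": 0.1}, {"x": -48.4, "y": 27.7, "z": 5.5, "rx": 0, "ry": 0, "rz": 0, "gripper": 0.1}, {"x": -48.4, "y": 27.7, "z": 5.5, "rx": 0, "ry": 0, "rz": 0, "gripper": 0.1}, {"x": -48.4, "y": 27.7, "z": 5.5, "rx": 0, "ry": 0, "rz": 0, "gripper": 0.1}, {"x": -48.4, "y": 27.7, "z": 5.5, "rx": 0, "ry": 0, "rz": 0, "gripper": 0.1}]'

```text
t: 2.45
eef_pos: [0.4423, 0.1063, 0.1763]
ee_rot: [2.388, 2.04, 0.001]
ft_force: [0.7, 0.3, 1.0]
width: 0.0471
```

```bash

python3 - <<'E'
from station import robot
from h import *
st(robot,[.439,.107,.091])
E
```

```text
t 2.45 pos [0.4423 0.1063 0.1763] rack [-133.3  177.8  176.3] yang -8.98 zax [ 0.001  0.    -1.   ] F [0.7 0.3 1. ] w 0.0471
tool shift mm [ 0.1 -3.4 85.3]
```

Request:
servo_tool --increments '[{"x": 0, "y": 0, "z": 20, "rx": 0, "ry": 0, "rz": 0, "gripper": 0.1}, {"x": 0, "y": 0, "z": 5, "rx": 0, "ry": 0, "rz": 0, "gripper": 0.1}, {"x": 0, "y": 0, "z": 0, "rx": 0, "ry": 0, "rz": 0, "gripper": 0.1}]'

```text
t: 2.82
eef_pos: [0.4414, 0.1084, 0.1509]
ee_rot: [-2.387, -2.041, 0.002]
ft_force: [0.6, 0.5, -0.1]
width: 0.0472
```

```bash

python3 - <<'E'
from station import robot
from h import *
st(robot,[.439,.107,.091])
S=robot.camera("side");T=robot.camera("top")
crop(T,230,220,350,320,5,"pics/t2.png"); crop(S,140,130,270,280,4,"pics/s2.png")
E
```

```text
t 2.83 pos [0.4414 0.1084 0.1509] rack [-134.   179.9  150.9] yang -8.95 zax [-0.001 -0.    -1.   ] F [ 0.6  0.5 -0.1] w 0.0472
tool shift mm [-1.7 -2.1 59.9]
```

View pics/s2.png

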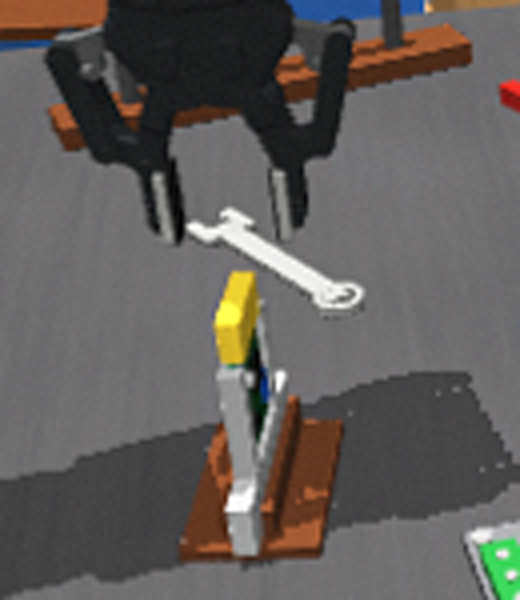

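Request:
servo_tool --increments '[{"x": -1.7, "y": -2.1, "z": 10, "rx": 0, "ry": 0, "rz": 0.3, "gripper": 0.1}, {"x": 0, "y": 0, "z": 20, "rx": 0, "ry": 0, "rz": 0, "gripper": 0.1}, {"x": 0, "y": 0, "z": 20, "rx": 0, "ry": 0, "rz": 0, "gripper": 0.1}, {"x": 0, "y": 0, "z": 10, "rx": 0, "ry": 0, "rz": 0, "gripper": 0.1}, {"x": 0, "y": 0, "z": 0, "rx": 0, "ry": 0, "rz": 0, "gripper": 0.1}]'

```text
t: 3.55
eef_pos: [0.4388, 0.1068, 0.0905]
ee_rot: [-2.393, -2.034, 0.003]
ft_force: [1.5, 0.4, 0.8]
width: 0.0469
```

```bash

python3 - <<'E'
from station import robot
from h import *
st(robot,[.439,.107,.091])
S=robot.camera("side");T=robot.camera("top")
crop(T,230,220,350,320,5,"pics/t3.png"); crop(S,140,130,270,280,4,"pics/s3.png")
E
```

```text
t 3.55 pos [0.4388 0.1068 0.0905] rack [-136.7  178.6   90.5] yang -9.26 zax [-0.002 -0.    -1.   ] F [1.5 0.4 0.8] w 0.0469
tool shift mm [ 0.3  0.2 -0.5]
```

View pics/s3.png

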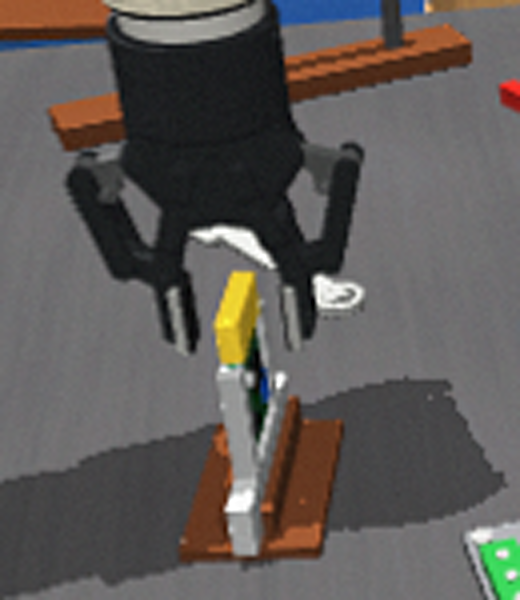

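Fingers (columns 178 and 295) straddle the grip (237). Closing.

Request:
servo_tool --force 50 --increments '[{"x": 0, "y": 0, "z": 0, "rx": 0, "ry": 0, "rz": 0, "gripper": -1}, {"x": 0, "y": 0, "z": 0, "rx": 0, "ry": 0, "rz": 0, "gripper": -1}, {"x": 0, "y": 0, "z": 0, "rx": 0, "ry": 0, "rz": 0, "gripper": -1}, {"x": 0, "y": 0, "z": 0, "rx": 0, "ry": 0, "rz": 0, "gripper": -1}, {"x": 0, "y": 0, "z": 0, "rx": 0, "ry": 0, "rz": 0, "gripper": -1}, {"x": 0, "y": 0, "z": -4, "rx": 0, "ry": 0, "rz": 0, "gripper": -1}, {"x": 0, "y": 0, "z": 0, "rx": 0, "ry": 0, "rz": 0, "gripper": -1}]'

```text
t: 4.53
eef_pos: [0.4393, 0.1065, 0.0949]
ee_rot: [-2.394, -2.034, 0.001]
ft_force: [-1.2, 0.8, -3.6]
width: 0.0113
```

```bash

python3 - <<'E'
from station import robot
from h import *
st(robot,[.439,.107,.091])
E
```

```text
t 4.53 pos [0.4393 0.1065 0.0949] rack [-136.3  178.3   94.9] yang -9.29 zax [-0. -0. -1.] F [-1.2  0.8 -3.6] w 0.0113
tool shift mm [ 0.4 -0.3  3.9]
```

Request:
servo_tool --increments '[{"x": 0, "y": 0, "z": -15, "rx": 0, "ry": 0, "rz": 0, "gripper": -1}, {"x": 0, "y": 0, "z": -30, "rx": 0, "ry": 0, "rz": -4, "gripper": -1}, {"x": 0, "y": 0, "z": -30, "rx": 0, "ry": 0, "rz": -4, "gripper": -1}, {"x": 0, "y": 0, "z": -20, "rx": 0, "ry": 0, "rz": -4, "gripper": -1}, {"x": 0, "y": 0, "z": 0, "rx": 0, "ry": 0, "rz": -4.1, "gripper": -1}, {"x": 0, "y": 0, "z": 0, "rx": 0, "ry": 0, "rz": 0, "gripper": -1}]'

```text
t: 5.28
eef_pos: [0.4397, 0.1067, 0.1912]
ee_rot: [2.086, 2.348, 0.001]
ft_force: [-0.5, 0.5, -3.5]
width: 0.0114
```

```bash

python3 - <<'E'
from station import robot
from h import *
st(robot,rk(0,0,190))
E
```

```text
t 5.28 pos [0.4397 0.1067 0.1912] rack [-135.8  178.4  191.2] yang 6.77 zax [ 0.001  0.    -1.   ] F [-0.5  0.5 -3.5] w 0.0114
tool shift mm [-178.3  135.9    1.3]
```

Request:
servo_tool --increments '[{"x": -30, "y": 23, "z": 0, "rx": 0, "ry": 0, "rz": 0, "gripper": -1}, {"x": -35, "y": 27, "z": 0, "rx": 0, "ry": 0, "rz": 0, "gripper": -1}, {"x": -35, "y": 27, "z": 0, "rx": 0, "ry": 0, "rz": 0, "gripper": -1}, {"x": -35, "y": 27, "z": 0, "rx": 0, "ry": 0, "rz": 0, "gripper": -1}, {"x": -30, "y": 22, "z": 0, "rx": 0, "ry": 0, "rz": 0, "gripper": -1}, {"x": -13.3, "y": 9.9, "z": 1, "rx": 0, "ry": 0, "rz": 0, "gripper": -1}, {"x": 0, "y": 0, "z": 0, "rx": 0, "ry": 0, "rz": 0, "gripper": -1}, {"x": 0, "y": 0, "z": 0, "rx": 0, "ry": 0, "rz": 0, "gripper": -1}]'

```text
t: 6.28
eef_pos: [0.5946, -0.0533, 0.1888]
ee_rot: [-2.084, -2.348, 0.001]
ft_force: [-0.3, 0.0, -4.4]
width: 0.0112
```

```bash

python3 - <<'E'
from station import robot
from h import *
import pickle
st(robot,rk(0,0,190))
S=robot.camera("side");T=robot.camera("top")
pickle.dump((S,T),open("cams2.pkl","wb"))
crop(T,290,150,450,270,5,"pics/t4.png"); crop(S,190,120,370,340,3,"pics/s4.png")
E
```

```text
t 6.28 pos [ 0.5946 -0.0533  0.1888] rack [ -1.    1.2 188.8] yang 6.82 zax [-0.002  0.001 -1.   ] F [-0.3  0.  -4.4] w 0.0112
tool shift mm [-1.2  1.  -1.2]
```

View pics/s4.png

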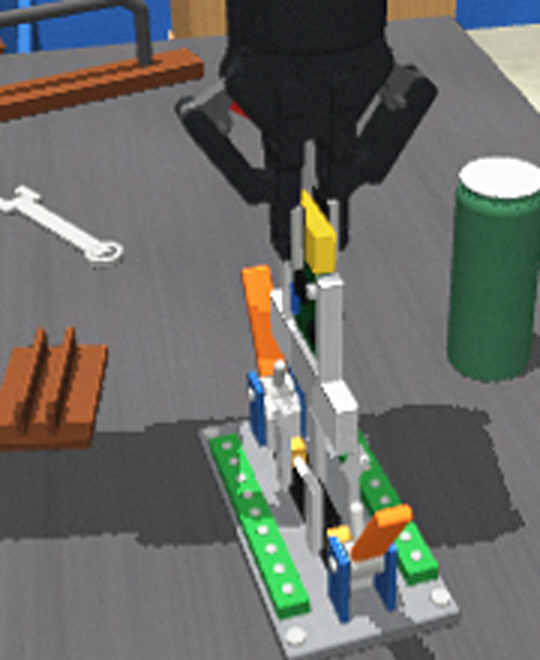

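View pics/t4.png

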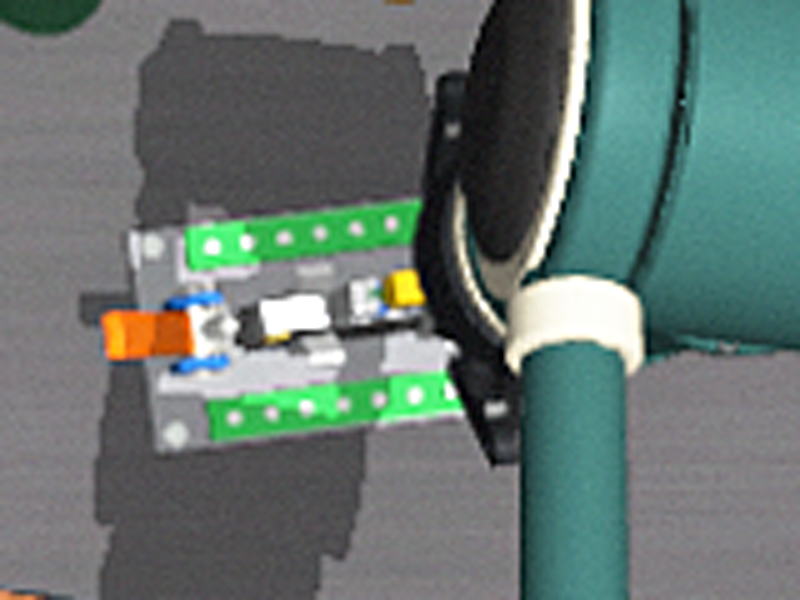

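```bash

python3 - <<'E'
from h import *
import pickle
S,T=pickle.load(open("cams2.pkl","rb"))
t=lambda x,y:((x+.5)/5-.5+290,(y+.5)/5-.5+150); s=lambda x,y:((x+.5)/3-.5+190,(y+.5)/3-.5+120)
print("exp",[proj(T,rk(-1+dx,1.2+dy,136)) for dx,dy in ((-6,60),(6,60),(-6,36),(6,36))])
for q in ((262,300),(264,342),(327,295),(329,328)): print(q,t(*q),w2r(onz(T,*t(*q),.136)).round(1))
# side near ear end: top corners, z=136
for q in ((323,413),(355,408)): print(q,w2r(onz(S,*s(*q),.136)).round(1))
for q in ((328,458),(354,452)): print(q,w2r(onz(S,*s(*q),.106)).round(1))
E
```

```text
exp [array([342.73989456, 216.16675401]), array([341.92994221, 209.99606101]), array([355.06237492, 214.64603174]), array([354.24151485, 208.48107376])]
(262, 300) (342.0, 209.6) [  5.7  61.  136. ]
(264, 342) (342.4, 218.0) [-10.4  62.3 136. ]
(327, 295) (355.0, 208.6) [  4.6  35.8 136. ]
(329, 328) (355.4, 215.2) [ -8.1  36.7 136. ]
(323, 413) [-15.1 -60.3 136. ]
(355, 408) [  1.6 -61.9 136. ]
(328, 458) [-12.7 -60.6 106. ]
(354, 452) [  1.6 -60.6 106. ]
```

```bash

python3 - <<'E'
from h import *
import pickle
S,T=pickle.load(open("cams2.pkl","rb"))
crop(S,270,200,350,290,8,"pics/s5.png")
f=lambda x,y:((x-270+.5)*8-.5,(y-200+.5)*8-.5)
for z in (136,106):
  for x in (-7,5): print(z,x,np.round(f(*proj(S,rk(x,-60,z)))))
for q in ((-8,-36,62),(-8,-22,62),(8,-36,62),(8,-22,62),(-16.5,-36,78),(16.5,-36,78)): print(q,np.round(f(*proj(S,rk(*q)))))
E
```

```text
136 -7 [262. 452.]
136 5 [321. 439.]
106 -7 [262. 574.]
106 5 [320. 560.]
(-8, -36, 62) [219. 665.]
(-8, -22, 62) [198. 623.]
(8, -36, 62) [291. 648.]
(8, -22, 62) [269. 606.]
(-16.5, -36, 78) [179. 616.]
(16.5, -36, 78) [330. 581.]
```

View pics/s5.png

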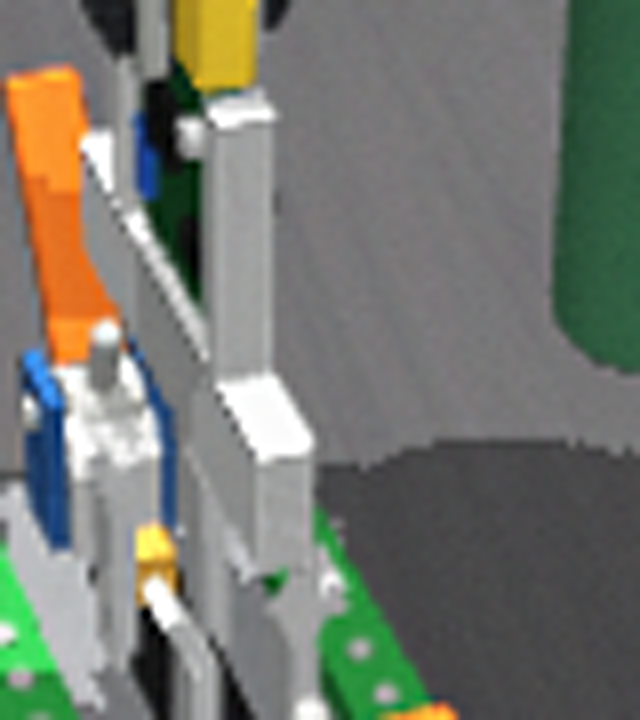

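Request:
servo_tool --increments '[{"x": -0.7, "y": 1.5, "z": 5, "rx": 0, "ry": 0, "rz": 0, "gripper": -1}, {"x": 0, "y": 0, "z": 10, "rx": 0, "ry": 0, "rz": 0, "gripper": -1}, {"x": 0, "y": 0, "z": 10, "rx": 0, "ry": 0, "rz": 0, "gripper": -1}, {"x": 0, "y": 0, "z": 5, "rx": 0, "ry": 0, "rz": 0, "gripper": -1}, {"x": 0, "y": 0, "z": 0, "rx": 0, "ry": 0, "rz": 0, "gripper": -1}]'

```text
t: 7.0
eef_pos: [0.5967, -0.0547, 0.1583]
ee_rot: [-2.085, -2.348, 0.002]
ft_force: [0.5, -0.2, -3.1]
width: 0.011
```

```bash

python3 - <<'E'
from station import robot
from h import *
import pickle
st(robot,rk(0.5,0.5,115))
S=robot.camera("side")
crop(S,240,200,350,310,6,"pics/s6.png")
E
```

```text
t 7.0 pos [ 0.5967 -0.0547  0.1583] rack [  0.9  -0.4 158.3] yang 6.81 zax [-0.002  0.    -1.   ] F [ 0.5 -0.2 -3.1] w 0.011
tool shift mm [ 0.9 -0.3 43.3]
```

View pics/s6.png

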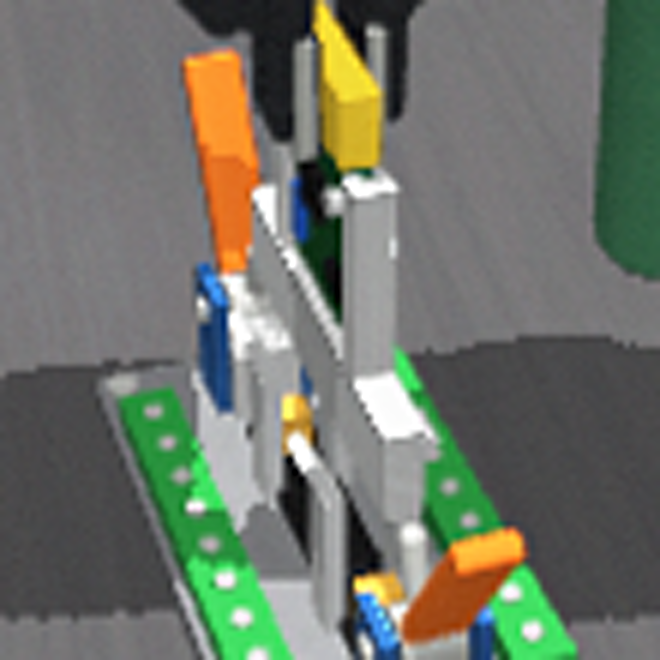

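Request:
servo_tool --increments '[{"x": 0.4, "y": -0.4, "z": 6, "rx": 0, "ry": 0, "rz": 0, "gripper": -1}, {"x": 0, "y": 0, "z": 6, "rx": 0, "ry": 0, "rz": 0, "gripper": -1}, {"x": 0, "y": 0, "z": 6, "rx": 0, "ry": 0, "rz": 0, "gripper": -1}, {"x": 0, "y": 0, "z": 0, "rx": 0, "ry": 0, "rz": 0, "gripper": -1}]'

```text
t: 7.55
eef_pos: [0.5961, -0.0543, 0.1403]
ee_rot: [-2.085, -2.348, 0.002]
ft_force: [0.2, -0.1, -3.3]
width: 0.0112
```

```bash

python3 - <<'E'
from station import robot
from h import *
st(robot,rk(0.5,0,115))
E
```

```text
t 7.55 pos [ 0.5961 -0.0543  0.1403] rack [  0.4   0.  140.3] yang 6.81 zax [-0.002  0.    -1.   ] F [ 0.2 -0.1 -3.3] w 0.0112
tool shift mm [-0.   0.1 25.3]
```

No contact forces at underside z≈58, i.e. already in the guides. Continue.

Request:
servo_tool --increments '[{"x": 0, "y": 0, "z": 6, "rx": 0, "ry": 0, "rz": 0, "gripper": -1}, {"x": 0, "y": 0, "z": 6, "rx": 0, "ry": 0, "rz": 0, "gripper": -1}, {"x": 0, "y": 0, "z": 6, "rx": 0, "ry": 0, "rz": 0, "gripper": -1}, {"x": 0, "y": 0, "z": 4, "rx": 0, "ry": 0, "rz": 0, "gripper": -1}, {"x": 0, "y": 0, "z": 0, "rx": 0, "ry": 0, "rz": 0, "gripper": -1}]'

```text
t: 8.18
eef_pos: [0.5964, -0.0544, 0.1187]
ee_rot: [-2.085, -2.349, 0.001]
ft_force: [0.6, 0.0, -3.6]
width: 0.0114
```

```bash

python3 - <<'E'
from station import robot
from h import *
st(robot,rk(0.5,0,115))
E
```

```text
t 8.18 pos [ 0.5964 -0.0544  0.1187] rack [  0.7  -0.  118.7] yang 6.81 zax [-0.001  0.    -1.   ] F [ 0.6  0.  -3.6] w 0.0114
tool shift mm [ 0.  -0.2  3.7]
```

Request:
servo_tool --increments '[{"x": 0, "y": 0, "z": 2, "rx": 0, "ry": 0, "rz": 0, "gripper": -1}, {"x": 0, "y": 0, "z": 2, "rx": 0, "ry": 0, "rz": 0, "gripper": -1}, {"x": 0, "y": 0, "z": 0, "rx": 0, "ry": 0, "rz": 0, "gripper": -1}]'

```text
t: 8.55
eef_pos: [0.5969, -0.0544, 0.1153]
ee_rot: [2.085, 2.349, 0.0]
ft_force: [0.7, -0.4, -3.5]
width: 0.0111
```

```bash

python3 - <<'E'
from station import robot
from h import *
st(robot,rk(0.5,0,115))
E
```

```text
t 8.55 pos [ 0.5969 -0.0544  0.1153] rack [  1.2  -0.2 115.3] yang 6.81 zax [ 0. -0. -1.] F [ 0.7 -0.4 -3.5] w 0.0111
tool shift mm [ 0.2 -0.7  0.3]
```

Request:
servo_tool --increments '[{"x": 0, "y": -0.6, "z": 1.5, "rx": 0, "ry": 0, "rz": 0, "gripper": -1}, {"x": 0, "y": 0, "z": 0, "rx": 0, "ry": 0, "rz": 0, "gripper": -1}, {"x": 0, "y": 0, "z": 0, "rx": 0, "ry": 0, "rz": 0, "gripper": -0.5}, {"x": 0, "y": 0, "z": 0, "rx": 0, "ry": 0, "rz": 0, "gripper": -0.2}, {"x": 0, "y": 0, "z": 0, "rx": 0, "ry": 0, "rz": 0, "gripper": 0}, {"x": 0, "y": 0, "z": 0, "rx": 0, "ry": 0, "rz": 0, "gripper": 0}, {"x": 0, "y": 0, "z": 0, "rx": 0, "ry": 0, "rz": 0, "gripper": 0}]'

```text
t: 9.43
eef_pos: [0.5962, -0.0545, 0.1137]
ee_rot: [-2.086, -2.349, 0.0]
ft_force: [-0.3, -0.5, 0.1]
width: 0.0426
```

```bash

python3 - <<'E'
from station import robot
from h import *
import pickle
st(robot,rk(0.5,0,115))
S=robot.camera("side")
pickle.dump(S,open("s7.pkl","wb"))
crop(S,240,180,350,310,5,"pics/s7.png")
E
```

```text
t 9.43 pos [ 0.5962 -0.0545  0.1137] rack [ 5.000e-01 -1.000e-01  1.137e+02] yang 6.81 zax [-0.  0. -1.] F [-0.3 -0.5  0.1] w 0.0426
tool shift mm [ 0.1  0.  -1.3]
```

View pics/s7.png

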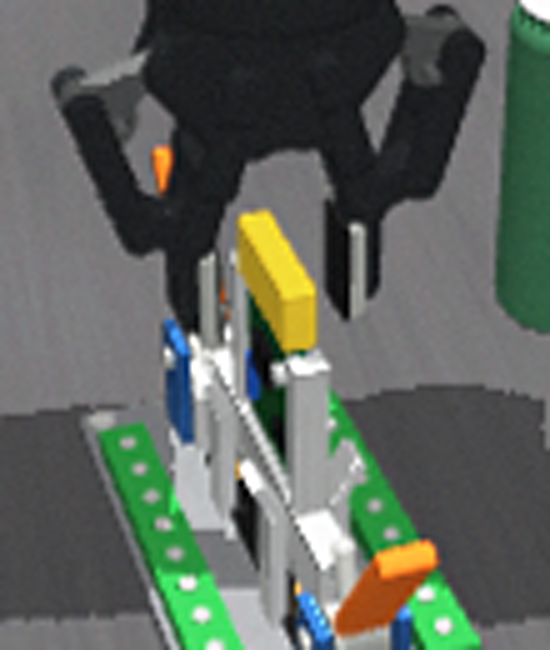

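Request:
servo_tool --increments '[{"x": 0, "y": 0, "z": -20, "rx": 0, "ry": 0, "rz": 0, "gripper": 0}, {"x": 0, "y": 0, "z": -30, "rx": 0, "ry": 0, "rz": 0, "gripper": 0}, {"x": 0, "y": 0, "z": -30, "rx": 0, "ry": 0, "rz": 0, "gripper": -1}, {"x": 40, "y": 0, "z": 0, "rx": 0, "ry": 0, "rz": 0, "gripper": -1}, {"x": 40, "y": 0, "z": 0, "rx": 0, "ry": 0, "rz": 0, "gripper": -1}, {"x": 40, "y": 0, "z": 0, "rx": 0, "ry": 0, "rz": 0, "gripper": -1}, {"x": 28, "y": 0, "z": 0, "rx": 0, "ry": 0, "rz": 0, "gripper": -1}, {"x": 0, "y": 0, "z": 0, "rx": 0, "ry": 0, "rz": 0, "gripper": -1}, {"x": 0, "y": 0, "z": 0, "rx": 0, "ry": 0, "rz": 0, "gripper": -1}]'

```text
t: 10.6
eef_pos: [0.5791, 0.0921, 0.1949]
ee_rot: [2.084, 2.349, 0.001]
ft_force: [0.3, -0.7, -0.4]
width: 0.0001
```

```bash

python3 - <<'E'
from station import robot
from h import *
import pickle
st(robot,rk(0,148,105))
S=robot.camera("side");T=robot.camera("top")
pickle.dump((S,T),open("c8.pkl","wb"))
crop(S,220,120,350,320,4,"pics/s8.png")
crop(T,250,150,450,270,4,"pics/t8.png")
E
```

```text
t 10.6 pos [0.5791 0.0921 0.1949] rack [  0.9 147.4 194.9] yang 6.83 zax [ 0.001 -0.    -1.   ] F [ 0.3 -0.7 -0.4] w 0.0001
tool shift mm [ 0.6 -1.  89.9]
```

View pics/s8.png

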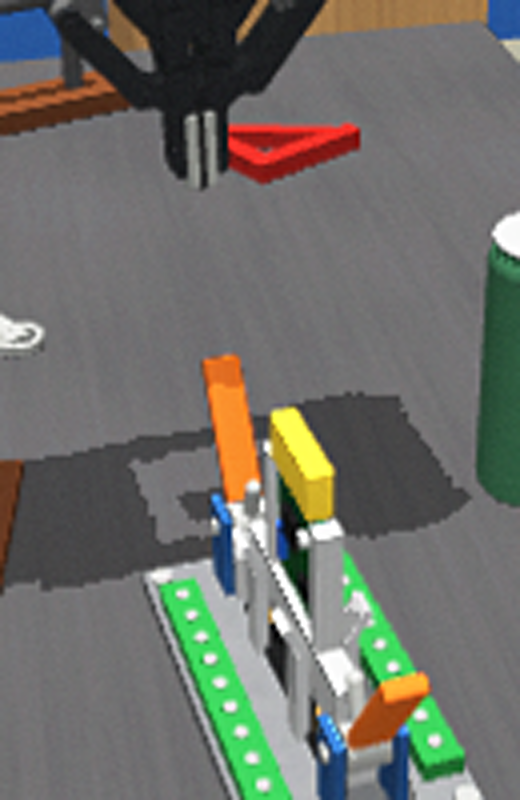

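View pics/t8.png

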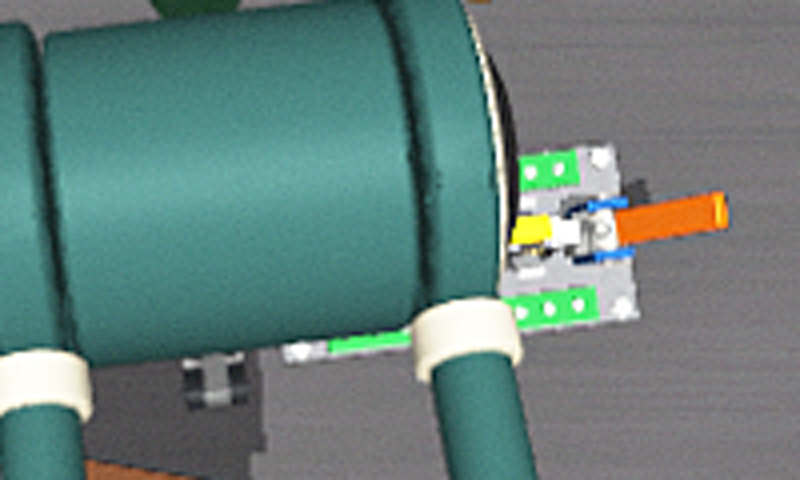

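Request:
servo_tool --increments '[{"x": 0.6, "y": -0.9, "z": 30, "rx": 0, "ry": 0, "rz": 0, "gripper": -1}, {"x": 0, "y": 0, "z": 30, "rx": 0, "ry": 0, "rz": 0, "gripper": -1}, {"x": 0, "y": 0, "z": 24, "rx": 0, "ry": 0, "rz": 0, "gripper": -1}, {"x": 0, "y": 0, "z": 6, "rx": 0, "ry": 0, "rz": 0, "gripper": -1}, {"x": -6, "y": 0, "z": 0, "rx": 0, "ry": 0, "rz": 0, "gripper": -1}, {"x": 0, "y": 0, "z": 0, "rx": 0, "ry": 0, "rz": 0, "gripper": -1}]'

```text
t: 11.45
eef_pos: [0.5797, 0.0864, 0.1053]
ee_rot: [2.085, 2.347, 0.003]
ft_force: [0.6, -0.0, -0.4]
width: -0.0002
```

```bash

python3 - <<'E'
from station import robot
from h import *
st(robot,rk(0,135,105))
E
```

```text
t 11.45 pos [0.5797 0.0864 0.1053] rack [  0.8 141.7 105.3] yang 6.76 zax [ 0.002  0.    -1.   ] F [ 0.6 -0.  -0.4] w -0.0002
tool shift mm [-6.7 -0.8  0.3]
```

Now start pushing inward, gently, reading the force.

Request:
servo_tool --increments '[{"x": -3, "y": -0.5, "z": 0, "rx": 0, "ry": 0, "rz": 0, "gripper": -1}, {"x": -3, "y": 0, "z": 0, "rx": 0, "ry": 0, "rz": 0, "gripper": -1}, {"x": -2, "y": 0, "z": 0, "rx": 0, "ry": 0, "rz": 0, "gripper": -1}]'

```text
t: 11.82
eef_pos: [0.5791, 0.0788, 0.1042]
ee_rot: [2.085, 2.349, 0.001]
ft_force: [-0.2, -0.2, -0.3]
width: 0.0003
```

Request:
servo_tool --increments '[{"x": -2, "y": 0, "z": 0, "rx": 0, "ry": 0, "rz": 0, "gripper": -1}, {"x": -2, "y": 0, "z": 0, "rx": 0, "ry": 0, "rz": 0, "gripper": -1}]'

```text
t: 12.08
eef_pos: [0.5793, 0.0762, 0.104]
ee_rot: [-2.085, -2.348, -0.003]
ft_force: [-1.1, 6.7, 3.0]
width: 0.0001
```

Request:
servo_tool --increments '[{"x": -2, "y": 0, "z": 0, "rx": 0, "ry": 0, "rz": 0, "gripper": -1}, {"x": -2, "y": 0, "z": 0, "rx": 0, "ry": 0, "rz": 0, "gripper": -1}]'

```text
t: 12.32
eef_pos: [0.5801, 0.0731, 0.1049]
ee_rot: [-2.085, -2.348, -0.005]
ft_force: [-2.2, 7.3, 6.1]
width: -0.0003
```

Request:
servo_tool --increments '[{"x": -2, "y": 0, "z": -2, "rx": 0, "ry": 0, "rz": 0, "gripper": -1}, {"x": -2, "y": 0, "z": -1.5, "rx": 0, "ry": 0, "rz": 0, "gripper": -1}, {"x": -2, "y": 0, "z": -1, "rx": 0, "ry": 0, "rz": 0, "gripper": -1}]'

```text
t: 12.7
eef_pos: [0.5809, 0.0659, 0.1088]
ee_rot: [-2.085, -2.349, -0.002]
ft_force: [-1.1, 4.5, 2.1]
width: -0.0001
```

Request:
servo_tool --increments '[{"x": -2.5, "y": 0, "z": -1.3, "rx": 0, "ry": 0, "rz": 0, "gripper": -1}, {"x": -2.5, "y": 0, "z": -1.2, "rx": 0, "ry": 0, "rz": 0, "gripper": -1}, {"x": -2.5, "y": 0, "z": -1.1, "rx": 0, "ry": 0, "rz": 0, "gripper": -1}]'

```text
t: 13.08
eef_pos: [0.5817, 0.0576, 0.1121]
ee_rot: [2.085, 2.349, 0.001]
ft_force: [0.3, 4.1, 0.8]
width: -0.0
```

```bash

python3 - <<'E'
from station import robot
from h import *
st(robot,rk(0,120,109))
S=robot.camera("side")
crop(S,220,120,350,320,4,"pics/s9.png")
E
```

```text
t 13.07 pos [0.5817 0.0576 0.1121] rack [ -0.6 112.9 112.1] yang 6.81 zax [ 0.001  0.    -1.   ] F [0.3 4.1 0.8] w -0.0
tool shift mm [7.1 0.6 3.1]
```

View pics/s9.png

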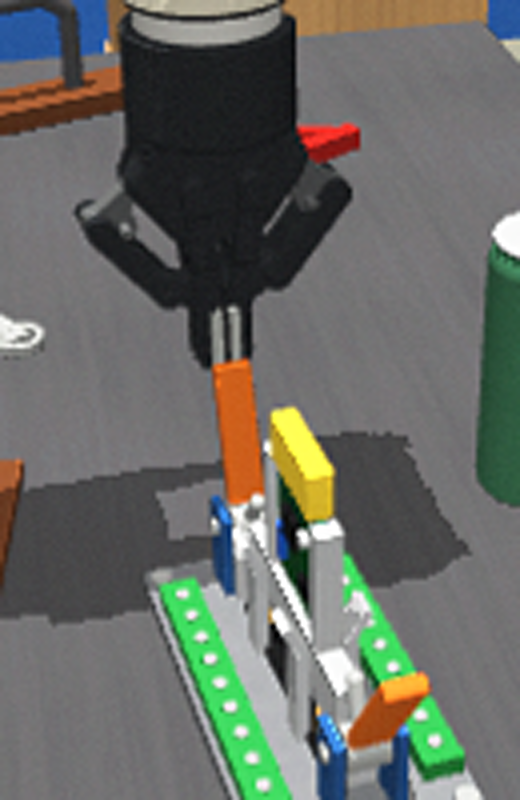

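Request:
servo_tool --increments '[{"x": -3, "y": 0.5, "z": 0, "rx": 0, "ry": 0, "rz": 0, "gripper": -1}, {"x": -3, "y": 0, "z": 0, "rx": 0, "ry": 0, "rz": 0, "gripper": -1}, {"x": -3, "y": 0, "z": 0, "rx": 0, "ry": 0, "rz": 0, "gripper": -1}]'

```text
t: 13.5
eef_pos: [0.583, 0.0485, 0.112]
ee_rot: [2.085, 2.349, -0.0]
ft_force: [-1.5, 4.4, 4.4]
width: -0.0001
```

Request:
servo_tool --increments '[{"x": -2.5, "y": 0, "z": 0, "rx": 0, "ry": 0, "rz": 0, "gripper": -1}, {"x": -2.5, "y": 0, "z": 0, "rx": 0, "ry": 0, "rz": 0, "gripper": -1}, {"x": -2, "y": 0, "z": 0, "rx": 0, "ry": 0, "rz": 0, "gripper": -1}]'

```text
t: 13.88
eef_pos: [0.5839, 0.0418, 0.112]
ee_rot: [-2.086, -2.349, -0.0]
ft_force: [-0.5, 5.1, 3.4]
width: -0.0004
```

Request:
servo_tool --increments '[{"x": -1.5, "y": 0, "z": 0, "rx": 0, "ry": 0, "rz": 0, "gripper": -1}, {"x": -1.5, "y": 0, "z": 0, "rx": 0, "ry": 0, "rz": 0, "gripper": -1}]'

```text
t: 14.12
eef_pos: [0.5842, 0.0389, 0.112]
ee_rot: [-2.085, -2.349, -0.0]
ft_force: [-0.0, 5.4, 4.7]
width: -0.0001
```

```bash

python3 - <<'E'
from station import robot
from h import *
st(robot,rk(0,93,112))
E
```

```text
t 14.12 pos [0.5842 0.0389 0.112 ] rack [ -0.4  94.  112. ] yang 6.81 zax [ 0.  0. -1.] F [-0.   5.4  4.7] w -0.0001
tool shift mm [-1.   0.4 -0. ]
```

Request:
servo_tool --increments '[{"x": -1.5, "y": 0, "z": -0.5, "rx": 0, "ry": 0, "rz": 0, "gripper": -1}, {"x": -1.5, "y": 0, "z": 0, "rx": 0, "ry": 0, "rz": 0, "gripper": -1}]'

```text
t: 14.38
eef_pos: [0.5845, 0.0361, 0.1122]
ee_rot: [-2.085, -2.349, -0.001]
ft_force: [0.7, 5.3, 2.0]
width: -0.0002
```

Request:
servo_tool --increments '[{"x": -1.5, "y": 0, "z": 0, "rx": 0, "ry": 0, "rz": 0, "gripper": -1}, {"x": -1.5, "y": 0, "z": 0, "rx": 0, "ry": 0, "rz": 0, "gripper": -1}]'

```text
t: 14.62
eef_pos: [0.5849, 0.0333, 0.1122]
ee_rot: [-2.085, -2.349, -0.001]
ft_force: [0.2, 6.5, 2.0]
width: 0.0003
```

Request:
servo_tool --increments '[{"x": -1.5, "y": 0, "z": 0.2, "rx": 0, "ry": 0, "rz": 0, "gripper": -1}, {"x": -1.5, "y": 0, "z": 0.2, "rx": 0, "ry": 0, "rz": 0, "gripper": -1}]'

```text
t: 14.88
eef_pos: [0.5852, 0.0304, 0.112]
ee_rot: [-2.085, -2.349, -0.001]
ft_force: [-1.2, 5.8, 4.6]
width: -0.0001
```

```bash

python3 - <<'E'
from station import robot
from h import *
st(robot,rk(0,93,112))
E
```

```text
t 14.88 pos [0.5852 0.0304 0.112 ] rack [ -0.4  85.4 112. ] yang 6.8 zax [-0.     0.001 -1.   ] F [-1.2  5.8  4.6] w -0.0001
tool shift mm [7.6 0.4 0.1]
```

Request:
servo_tool --increments '[{"x": -1.2, "y": 0, "z": 0.2, "rx": 0, "ry": 0, "rz": 0, "gripper": -1}, {"x": -1.2, "y": 0, "z": 0.2, "rx": 0, "ry": 0, "rz": 0, "gripper": -1}]'

```text
t: 15.12
eef_pos: [0.5855, 0.0279, 0.1118]
ee_rot: [-2.085, -2.349, -0.001]
ft_force: [-0.3, 4.6, 4.7]
width: 0.0001
```

Request:
servo_tool --increments '[{"x": -1.2, "y": 0, "z": 0.2, "rx": 0, "ry": 0, "rz": 0, "gripper": -1}, {"x": -1.2, "y": 0, "z": 0.2, "rx": 0, "ry": 0, "rz": 0, "gripper": -1}]'

```text
t: 15.38
eef_pos: [0.5859, 0.0254, 0.1116]
ee_rot: [-2.085, -2.349, -0.001]
ft_force: [-1.3, 6.5, 5.9]
width: 0.0001
```

Request:
servo_tool --increments '[{"x": -1.2, "y": 0, "z": 0.2, "rx": 0, "ry": 0, "rz": 0, "gripper": -1}, {"x": -1.2, "y": 0, "z": 0.2, "rx": 0, "ry": 0, "rz": 0, "gripper": -1}]'

```text
t: 15.62
eef_pos: [0.5862, 0.0229, 0.1113]
ee_rot: [-2.086, -2.349, -0.001]
ft_force: [-1.6, 5.2, 5.6]
width: -0.0001
```

```bash

python3 - <<'E'
from station import robot
from h import *
st(robot,rk(0,93,112))
S=robot.camera("side")
crop(S,220,140,350,320,4,"pics/s10.png")
E
```

```text
t 15.62 pos [0.5862 0.0229 0.1113] rack [ -0.3  77.8 111.3] yang 6.81 zax [ 0.  0. -1.] F [-1.6  5.2  5.6] w -0.0001
tool shift mm [15.2  0.3 -0.7]
```

View pics/s10.png

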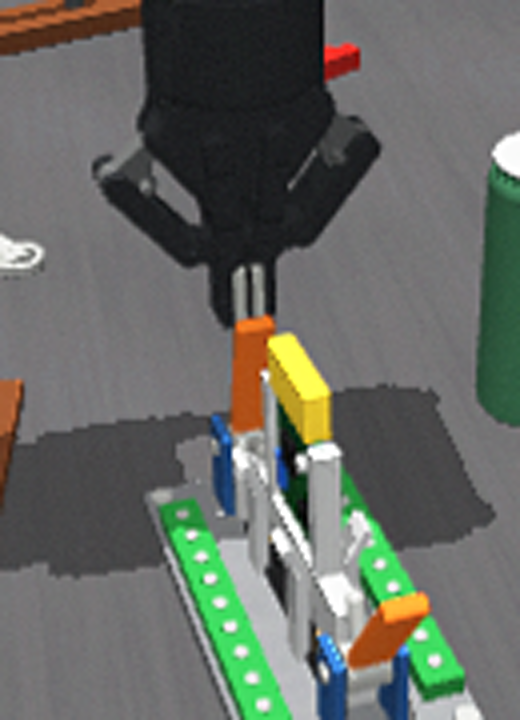

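Request:
servo_tool --increments '[{"x": -1.2, "y": 0, "z": 0, "rx": 0, "ry": 0, "rz": 0, "gripper": -1}, {"x": -1.2, "y": 0, "z": 0, "rx": 0, "ry": 0, "rz": 0, "gripper": -1}]'

```text
t: 15.92
eef_pos: [0.5864, 0.0205, 0.111]
ee_rot: [-2.085, -2.349, -0.001]
ft_force: [-0.7, 6.2, 3.0]
width: 0.0001
```

Request:
servo_tool --increments '[{"x": -1.2, "y": 0, "z": 0.2, "rx": 0, "ry": 0, "rz": 0, "gripper": -1}, {"x": -1.2, "y": 0, "z": 0.2, "rx": 0, "ry": 0, "rz": 0, "gripper": -1}]'

```text
t: 16.18
eef_pos: [0.5867, 0.0181, 0.1104]
ee_rot: [-2.085, -2.349, -0.001]
ft_force: [-0.6, 4.6, 3.2]
width: 0.0
```

Request:
servo_tool --increments '[{"x": -1.2, "y": 0, "z": 0.2, "rx": 0, "ry": 0, "rz": 0, "gripper": -1}, {"x": -1.2, "y": 0, "z": 0.2, "rx": 0, "ry": 0, "rz": 0, "gripper": -1}]'

```text
t: 16.42
eef_pos: [0.587, 0.0158, 0.1099]
ee_rot: [-2.085, -2.349, -0.001]
ft_force: [0.6, 5.2, 3.1]
width: 0.0002
```

```bash

python3 - <<'E'
from station import robot
from h import *
st(robot,rk(0,93,112))
E
```

```text
t 16.43 pos [0.587  0.0158 0.1099] rack [ -0.4  70.7 109.9] yang 6.81 zax [ 0.  0. -1.] F [0.6 5.2 3.1] w 0.0002
tool shift mm [22.3  0.4 -2.1]
```

Request:
servo_tool --increments '[{"x": -1, "y": 0, "z": 0.3, "rx": 0, "ry": 0, "rz": 0, "gripper": -1}, {"x": -1, "y": 0, "z": 0.3, "rx": 0, "ry": 0, "rz": 0, "gripper": -1}]'

```text
t: 16.68
eef_pos: [0.5872, 0.0137, 0.1093]
ee_rot: [-2.085, -2.349, -0.0]
ft_force: [0.2, 5.1, 3.1]
width: -0.0001
```

Request:
servo_tool --increments '[{"x": -1, "y": 0, "z": 0.3, "rx": 0, "ry": 0, "rz": 0, "gripper": -1}, {"x": -1, "y": 0, "z": 0.3, "rx": 0, "ry": 0, "rz": 0, "gripper": -1}]'

```text
t: 16.92
eef_pos: [0.5874, 0.0116, 0.1086]
ee_rot: [-2.086, -2.349, -0.0]
ft_force: [-0.5, 5.1, 2.3]
width: 0.0002
```

Request:
servo_tool --increments '[{"x": -1, "y": 0, "z": 0.4, "rx": 0, "ry": 0, "rz": 0, "gripper": -1}, {"x": -1, "y": 0, "z": 0.4, "rx": 0, "ry": 0, "rz": 0, "gripper": -1}]'

```text
t: 17.18
eef_pos: [0.5877, 0.01, 0.1081]
ee_rot: [-2.085, -2.349, -0.001]
ft_force: [-0.4, 7.4, 4.4]
width: 0.0002
```

```bash

python3 - <<'E'
from station import robot
from h import *
st(robot,rk(0,93,112))
S=robot.camera("side")
crop(S,220,140,350,320,4,"pics/s11.png")
E
```

```text
t 17.18 pos [0.5877 0.01   0.1081] rack [ -0.4  64.9 108.1] yang 6.8 zax [-0.     0.001 -1.   ] F [-0.4  7.4  4.4] w 0.0002
tool shift mm [28.1  0.4 -3.9]
```

View pics/s11.png

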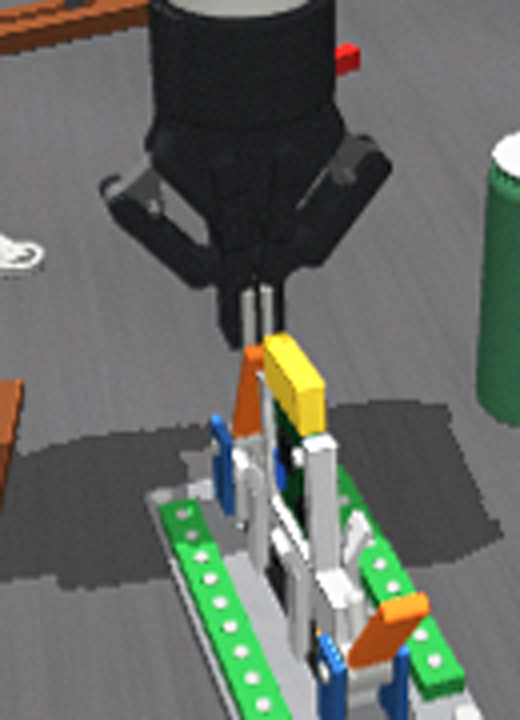

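Request:
servo_tool --increments '[{"x": -0.8, "y": 0, "z": 0.3, "rx": 0, "ry": 0, "rz": 0, "gripper": -1}, {"x": 0, "y": 0, "z": 0, "rx": 0, "ry": 0, "rz": 0, "gripper": -1}]'

```text
t: 17.48
eef_pos: [0.5877, 0.0094, 0.1079]
ee_rot: [-2.085, -2.349, -0.001]
ft_force: [-1.3, 7.9, 4.2]
width: 0.0002
```

Request:
servo_tool --increments '[{"x": -0.8, "y": 0, "z": 0.3, "rx": 0, "ry": 0, "rz": 0, "gripper": -1}, {"x": 0, "y": 0, "z": 0, "rx": 0, "ry": 0, "rz": 0, "gripper": -1}]'

```text
t: 17.73
eef_pos: [0.5878, 0.0089, 0.1077]
ee_rot: [-2.085, -2.348, -0.002]
ft_force: [-0.1, 7.0, 4.7]
width: -0.0004
```

Request:
servo_tool --increments '[{"x": -0.8, "y": 0, "z": 0.3, "rx": 0, "ry": 0, "rz": 0, "gripper": -1}, {"x": 0, "y": 0, "z": 0, "rx": 0, "ry": 0, "rz": 0, "gripper": -1}]'

```text
t: 17.98
eef_pos: [0.5879, 0.0085, 0.1076]
ee_rot: [-2.085, -2.348, -0.002]
ft_force: [-0.8, 8.9, 6.2]
width: 0.0002
```

Request:
servo_tool --increments '[{"x": -0.8, "y": 0, "z": 0.3, "rx": 0, "ry": 0, "rz": 0, "gripper": -1}, {"x": 0, "y": 0, "z": 0, "rx": 0, "ry": 0, "rz": 0, "gripper": -1}]'

```text
t: 18.23
eef_pos: [0.588, 0.008, 0.1074]
ee_rot: [-2.085, -2.348, -0.003]
ft_force: [-2.2, 9.8, 6.2]
width: -0.0003
```

Request:
servo_tool --increments '[{"x": -0.8, "y": 0, "z": 0.3, "rx": 0, "ry": 0, "rz": 0, "gripper": -1}, {"x": 0, "y": 0, "z": 0, "rx": 0, "ry": 0, "rz": 0, "gripper": -1}]'

```text
t: 18.48
eef_pos: [0.588, 0.0076, 0.1072]
ee_rot: [-2.085, -2.347, -0.003]
ft_force: [-2.1, 10.6, 7.3]
width: -0.0002
```

```bash

python3 - <<'E'
from station import robot
from h import *
st(robot,rk(0,93,112))
E
```

```text
t 18.48 pos [0.588  0.0076 0.1072] rack [ -0.3  62.4 107.2] yang 6.78 zax [-0.     0.003 -1.   ] F [-2.1 10.6  7.3] w -0.0002
tool shift mm [30.6  0.3 -4.7]
```

Request:
servo_tool --increments '[{"x": 4, "y": 0, "z": -1.5, "rx": 0, "ry": 0, "rz": 0, "gripper": -1}, {"x": 12, "y": 0, "z": 0, "rx": 0, "ry": 0, "rz": 0, "gripper": -1}, {"x": 0, "y": 0, "z": -45, "rx": 0, "ry": 0, "rz": 0, "gripper": -1}, {"x": 0, "y": 0, "z": -40, "rx": 0, "ry": 0, "rz": 0, "gripper": -1}, {"x": -45, "y": 0, "z": 0, "rx": 0, "ry": 0, "rz": 0, "gripper": -1}, {"x": -50, "y": 0, "z": 0, "rx": 0, "ry": 0, "rz": 0, "gripper": -1}, {"x": -50, "y": 0, "z": 0, "rx": 0, "ry": 0, "rz": 0, "gripper": -1}, {"x": -50, "y": 0, "z": 0, "rx": 0, "ry": 0, "rz": 0, "gripper": -1}, {"x": -30, "y": 0, "z": 0, "rx": 0, "ry": 0, "rz": 0, "gripper": -1}, {"x": 0, "y": 0, "z": 0, "rx": 0, "ry": 0, "rz": 0, "gripper": -1}]'

```text
t: 19.73
eef_pos: [0.6122, -0.2043, 0.1919]
ee_rot: [-2.089, -2.346, 0.003]
ft_force: [0.5, -0.2, -0.1]
width: 0.0002
```

```bash

python3 - <<'E'
from station import robot
from h import *
st(robot,rk(0,-145,105))
S=robot.camera("side")
crop(S,220,140,350,320,4,"pics/s12.png")
T=robot.camera("top");crop(T,250,150,450,270,4,"pics/t12.png")
E
```

```text
t 19.73 pos [ 0.6122 -0.2043  0.1919] rack [  -1.4 -150.8  191.9] yang 6.63 zax [-0.002 -0.001 -1.   ] F [ 0.5 -0.2 -0.1] w 0.0002
tool shift mm [ 5.9  1.5 86.9]
```

View pics/s12.png

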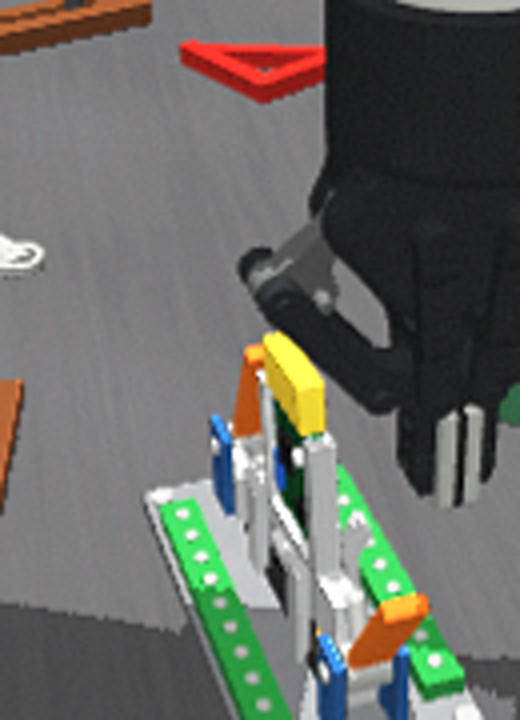

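View pics/t12.png

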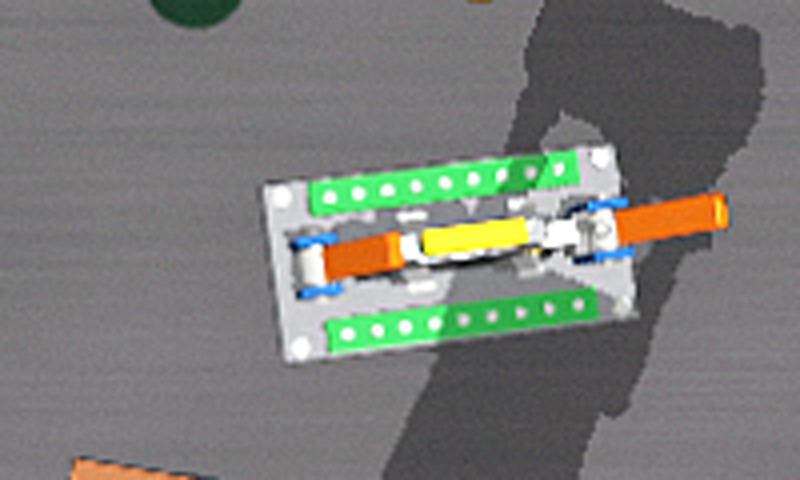

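Request:
servo_tool --increments '[{"x": 2, "y": 1.5, "z": 30, "rx": 0, "ry": 0, "rz": 0.2, "gripper": -1}, {"x": 0, "y": 0, "z": 30, "rx": 0, "ry": 0, "rz": 0, "gripper": -1}, {"x": 0, "y": 0, "z": 20, "rx": 0, "ry": 0, "rz": 0, "gripper": -1}, {"x": 0, "y": 0, "z": 6.5, "rx": 0, "ry": 0, "rz": 0, "gripper": -1}, {"x": 6, "y": 0, "z": 0, "rx": 0, "ry": 0, "rz": 0, "gripper": -1}, {"x": 0, "y": 0, "z": 0, "rx": 0, "ry": 0, "rz": 0, "gripper": -1}]'

```text
t: 20.58
eef_pos: [0.6144, -0.1934, 0.1079]
ee_rot: [2.088, 2.345, 0.001]
ft_force: [0.3, 0.2, -0.0]
width: 0.0002
```

```bash

python3 - <<'E'
from station import robot
from h import *
st(robot,rk(0,-135,105))
E
```

```text
t 20.57 pos [ 0.6144 -0.1934  0.1079] rack [   2.1 -140.3  107.9] yang 6.65 zax [ 0.002 -0.001 -1.   ] F [ 0.3  0.2 -0. ] w 0.0002
tool shift mm [ 5.3 -2.1  2.9]
```

Request:
servo_tool --increments '[{"x": 2, "y": -1.8, "z": 2.9, "rx": 0, "ry": 0, "rz": 0, "gripper": -1}, {"x": 2, "y": 0, "z": 0, "rx": 0, "ry": 0, "rz": 0, "gripper": -1}, {"x": 2, "y": 0, "z": 0, "rx": 0, "ry": 0, "rz": 0, "gripper": -1}, {"x": 2, "y": 0, "z": 0, "rx": 0, "ry": 0, "rz": 0, "gripper": -1}]'

```text
t: 21.08
eef_pos: [0.6111, -0.1872, 0.104]
ee_rot: [2.088, 2.345, -0.002]
ft_force: [-0.2, -6.2, 2.2]
width: 0.0001
```

Request:
servo_tool --increments '[{"x": 2, "y": 0, "z": -1, "rx": 0, "ry": 0, "rz": 0, "gripper": -1}, {"x": 2, "y": 0, "z": -1.2, "rx": 0, "ry": 0, "rz": 0, "gripper": -1}]'

```text
t: 21.32
eef_pos: [0.6106, -0.1835, 0.1065]
ee_rot: [2.088, 2.344, -0.002]
ft_force: [-1.0, -6.4, 1.4]
width: -0.0001
```

Request:
servo_tool --increments '[{"x": 2.5, "y": 0, "z": -1.4, "rx": 0, "ry": 0, "rz": 0, "gripper": -1}, {"x": 2.5, "y": 0, "z": -1.3, "rx": 0, "ry": 0, "rz": 0, "gripper": -1}]'

```text
t: 21.58
eef_pos: [0.61, -0.1785, 0.1092]
ee_rot: [2.088, 2.344, -0.002]
ft_force: [-0.6, -4.5, 1.6]
width: -0.0
```

Request:
servo_tool --increments '[{"x": 2.5, "y": 0, "z": -1.2, "rx": 0, "ry": 0, "rz": 0, "gripper": -1}, {"x": 2.5, "y": 0, "z": -1, "rx": 0, "ry": 0, "rz": 0, "gripper": -1}]'

```text
t: 21.82
eef_pos: [0.6095, -0.1735, 0.1115]
ee_rot: [2.088, 2.344, -0.002]
ft_force: [-2.0, -5.3, 1.7]
width: 0.0001
```

```bash

python3 - <<'E'
from station import robot
from h import *
st(robot,rk(0,-113,112))
E
```

```text
t 21.82 pos [ 0.6095 -0.1735  0.1115] rack [  -0.4 -119.9  111.5] yang 6.62 zax [ 0.001 -0.003 -1.   ] F [-2.  -5.3  1.7] w 0.0001
tool shift mm [ 6.9  0.4 -0.5]
```

Request:
servo_tool --increments '[{"x": 2.5, "y": 0, "z": -0.8, "rx": 0, "ry": 0, "rz": 0, "gripper": -1}, {"x": 2.5, "y": 0, "z": -0.7, "rx": 0, "ry": 0, "rz": 0, "gripper": -1}, {"x": 2.5, "y": 0, "z": -0.5, "rx": 0, "ry": 0, "rz": 0, "gripper": -1}]'

```text
t: 22.2
eef_pos: [0.6088, -0.1662, 0.1139]
ee_rot: [2.088, 2.344, -0.002]
ft_force: [-1.4, -4.8, 3.1]
width: -0.0003
```

Request:
servo_tool --increments '[{"x": 2.5, "y": 0, "z": 0, "rx": 0, "ry": 0, "rz": 0, "gripper": -1}, {"x": 2.5, "y": 0, "z": 0, "rx": 0, "ry": 0, "rz": 0, "gripper": -1}, {"x": 2.5, "y": 0, "z": 0, "rx": 0, "ry": 0, "rz": 0, "gripper": -1}]'

```text
t: 22.58
eef_pos: [0.6084, -0.1581, 0.1137]
ee_rot: [2.088, 2.344, 0.0]
ft_force: [1.3, -6.7, 5.4]
width: -0.0
```

Request:
servo_tool --increments '[{"x": 2.5, "y": 0, "z": 0, "rx": 0, "ry": 0, "rz": 0, "gripper": -1}, {"x": 2.5, "y": 0, "z": 0, "rx": 0, "ry": 0, "rz": 0, "gripper": -1}, {"x": 2.5, "y": 0, "z": 0, "rx": 0, "ry": 0, "rz": 0, "gripper": -1}]'

```text
t: 22.95
eef_pos: [0.6078, -0.152, 0.1145]
ee_rot: [2.086, 2.343, -0.002]
ft_force: [-0.8, -10.2, 7.1]
width: 0.0001
```

```bash

python3 - <<'E'
from station import robot
from h import *
st(robot,rk(0,-93,112))
E
```

```text
t 22.95 pos [ 0.6078 -0.152   0.1145] rack [  0.5 -98.4 114.5] yang 6.65 zax [ 0.003 -0.004 -1.   ] F [ -0.8 -10.2   7.1] w 0.0001
tool shift mm [ 5.4 -0.5  2.5]
```

```bash

python3 - <<'E'
from station import robot
from h import *
S=robot.camera("side")
crop(S,240,200,350,320,6,"pics/s13.png")
E
```

```text
(no output)
```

View pics/s13.png

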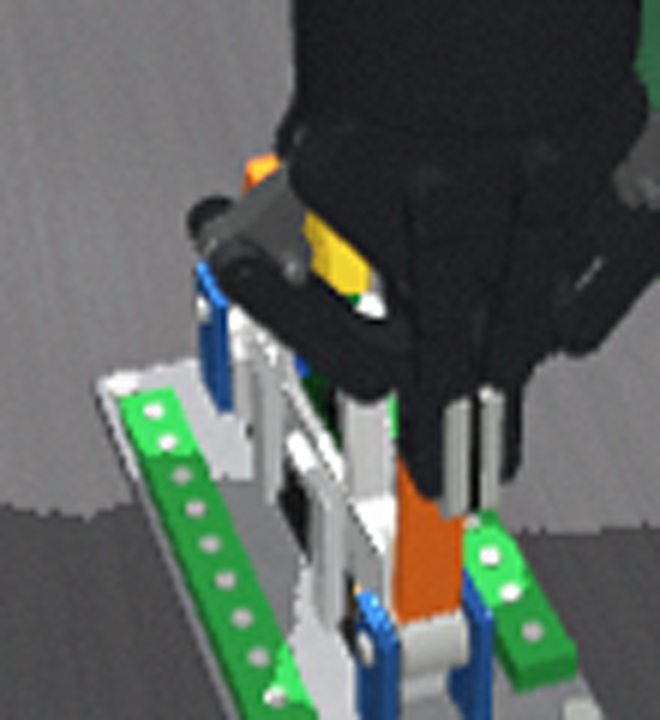

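Request:
servo_tool --increments '[{"x": 1, "y": 0, "z": -1, "rx": 0, "ry": 0, "rz": 0, "gripper": -1}, {"x": 0, "y": 0, "z": 0, "rx": 0, "ry": 0, "rz": 0, "gripper": -1}]'

```text
t: 23.25
eef_pos: [0.6076, -0.1503, 0.1147]
ee_rot: [2.087, 2.343, -0.001]
ft_force: [0.9, -7.0, 3.7]
width: -0.0002
```

Request:
servo_tool --increments '[{"x": 1, "y": 0, "z": -0.3, "rx": 0, "ry": 0, "rz": 0, "gripper": -1}, {"x": 0, "y": 0, "z": 0, "rx": 0, "ry": 0, "rz": 0, "gripper": -1}]'

```text
t: 23.5
eef_pos: [0.6074, -0.1493, 0.1148]
ee_rot: [2.087, 2.343, -0.001]
ft_force: [1.6, -7.5, 3.0]
width: -0.0004
```

Request:
servo_tool --increments '[{"x": 1, "y": 0, "z": 0, "rx": 0, "ry": 0, "rz": 0, "gripper": -1}, {"x": 0, "y": 0, "z": 0, "rx": 0, "ry": 0, "rz": 0, "gripper": -1}]'

```text
t: 23.75
eef_pos: [0.6073, -0.1483, 0.1149]
ee_rot: [2.087, 2.343, -0.001]
ft_force: [0.9, -9.1, 4.2]
width: 0.0
```

```bash

python3 - <<'E'
from station import robot
from h import *
st(robot,rk(0,-93,112))
E
```

```text
t 23.75 pos [ 0.6073 -0.1483  0.1149] rack [  0.4 -94.7 114.9] yang 6.63 zax [ 0.003 -0.003 -1.   ] F [ 0.9 -9.1  4.2] w 0.0
tool shift mm [ 1.7 -0.4  2.9]
```

Request:
servo_tool --increments '[{"x": 1, "y": 0, "z": 0, "rx": 0, "ry": 0, "rz": 0, "gripper": -1}, {"x": 1, "y": 0, "z": 0, "rx": 0, "ry": 0, "rz": 0, "gripper": -1}]'

```text
t: 24.0
eef_pos: [0.6071, -0.1465, 0.115]
ee_rot: [2.087, 2.343, -0.001]
ft_force: [-0.1, -8.0, 3.2]
width: 0.0003
```

Request:
servo_tool --increments '[{"x": 1, "y": 0, "z": 0, "rx": 0, "ry": 0, "rz": 0, "gripper": -1}, {"x": 1, "y": 0, "z": 0, "rx": 0, "ry": 0, "rz": 0, "gripper": -1}]'

```text
t: 24.25
eef_pos: [0.6069, -0.1445, 0.1151]
ee_rot: [2.087, 2.343, -0.001]
ft_force: [-0.7, -8.4, 4.5]
width: -0.0002
```

Request:
servo_tool --increments '[{"x": 1, "y": 0, "z": 0.1, "rx": 0, "ry": 0, "rz": 0, "gripper": -1}, {"x": 1, "y": 0, "z": 0.1, "rx": 0, "ry": 0, "rz": 0, "gripper": -1}]'

```text
t: 24.5
eef_pos: [0.6066, -0.1423, 0.115]
ee_rot: [2.087, 2.343, -0.001]
ft_force: [-0.3, -8.1, 4.5]
width: 0.0002
```

```bash

python3 - <<'E'
from station import robot
from h import *
st(robot,rk(0,-93,112))
E
```

```text
t 24.5 pos [ 0.6066 -0.1423  0.115 ] rack [  0.4 -88.6 115. ] yang 6.63 zax [ 0.003 -0.003 -1.   ] F [-0.3 -8.1  4.5] w 0.0002
tool shift mm [-4.4 -0.4  3. ]
```

Request:
servo_tool --increments '[{"x": 1, "y": 0, "z": 0.2, "rx": 0, "ry": 0, "rz": 0, "gripper": -1}, {"x": 1, "y": 0, "z": 0.2, "rx": 0, "ry": 0, "rz": 0, "gripper": -1}, {"x": 1, "y": 0, "z": 0.2, "rx": 0, "ry": 0, "rz": 0, "gripper": -1}]'

```text
t: 24.88
eef_pos: [0.6063, -0.1392, 0.1147]
ee_rot: [2.087, 2.343, -0.0]
ft_force: [-0.5, -7.0, 5.6]
width: -0.0001
```

Request:
servo_tool --increments '[{"x": 1, "y": 0, "z": 0.2, "rx": 0, "ry": 0, "rz": 0, "gripper": -1}, {"x": 1, "y": 0, "z": 0.2, "rx": 0, "ry": 0, "rz": 0, "gripper": -1}, {"x": 1, "y": 0, "z": 0.2, "rx": 0, "ry": 0, "rz": 0, "gripper": -1}]'

```text
t: 25.25
eef_pos: [0.6061, -0.1359, 0.1141]
ee_rot: [2.087, 2.343, 0.0]
ft_force: [-0.7, -6.0, 5.4]
width: -0.0001
```

Request:
servo_tool --increments '[{"x": 1, "y": 0, "z": 0.2, "rx": 0, "ry": 0, "rz": 0, "gripper": -1}, {"x": 1, "y": 0, "z": 0.2, "rx": 0, "ry": 0, "rz": 0, "gripper": -1}, {"x": 1, "y": 0, "z": 0.2, "rx": 0, "ry": 0, "rz": 0, "gripper": -1}]'

```text
t: 25.62
eef_pos: [0.6057, -0.1329, 0.1136]
ee_rot: [2.087, 2.344, 0.0]
ft_force: [0.4, -5.7, 7.1]
width: 0.0001
```

```bash

python3 - <<'E'
from station import robot
from h import *
st(robot,rk(0,-93,112))
E
```

```text
t 25.62 pos [ 0.6057 -0.1329  0.1136] rack [  0.6 -79.1 113.6] yang 6.62 zax [ 0.003 -0.002 -1.   ] F [ 0.4 -5.7  7.1] w 0.0001
tool shift mm [-13.9  -0.6   1.6]
```

Request:
servo_tool --increments '[{"x": 1, "y": 0, "z": 0, "rx": 0, "ry": 0, "rz": 0, "gripper": -1}, {"x": 1, "y": 0, "z": 0.2, "rx": 0, "ry": 0, "rz": 0, "gripper": -1}, {"x": 1, "y": 0, "z": 0.2, "rx": 0, "ry": 0, "rz": 0, "gripper": -1}]'

```text
t: 26.0
eef_pos: [0.6053, -0.1296, 0.113]
ee_rot: [2.087, 2.344, 0.001]
ft_force: [-0.1, -5.9, 5.9]
width: 0.0002
```

Request:
servo_tool --increments '[{"x": 1, "y": 0, "z": 0.3, "rx": 0, "ry": 0, "rz": 0, "gripper": -1}, {"x": 1, "y": 0, "z": 0.3, "rx": 0, "ry": 0, "rz": 0, "gripper": -1}]'

```text
t: 26.25
eef_pos: [0.6051, -0.1275, 0.1124]
ee_rot: [2.088, 2.344, 0.001]
ft_force: [0.3, -4.7, 5.7]
width: 0.0001
```

Request:
servo_tool --increments '[{"x": 1, "y": 0, "z": 0.3, "rx": 0, "ry": 0, "rz": 0, "gripper": -1}, {"x": 1, "y": 0, "z": 0.3, "rx": 0, "ry": 0, "rz": 0, "gripper": -1}]'

```text
t: 26.5
eef_pos: [0.6048, -0.1254, 0.1118]
ee_rot: [2.088, 2.344, 0.001]
ft_force: [0.5, -5.0, 6.8]
width: 0.0002
```

```bash

python3 - <<'E'
from station import robot
from h import *
st(robot,rk(0,-93,112))
E
```

```text
t 26.5 pos [ 0.6048 -0.1254  0.1118] rack [  0.6 -71.5 111.8] yang 6.62 zax [ 0.002 -0.001 -1.   ] F [ 0.5 -5.   6.8] w 0.0002
tool shift mm [-21.5  -0.6  -0.2]
```

Request:
servo_tool --increments '[{"x": 1, "y": 0, "z": 0.2, "rx": 0, "ry": 0, "rz": 0, "gripper": -1}, {"x": 1, "y": 0, "z": 0.2, "rx": 0, "ry": 0, "rz": 0, "gripper": -1}]'

```text
t: 26.75
eef_pos: [0.6046, -0.1233, 0.1112]
ee_rot: [2.088, 2.344, 0.001]
ft_force: [-0.1, -4.6, 4.7]
width: -0.0001
```

Request:
servo_tool --increments '[{"x": 1, "y": 0, "z": 0.2, "rx": 0, "ry": 0, "rz": 0, "gripper": -1}, {"x": 1, "y": 0, "z": 0.3, "rx": 0, "ry": 0, "rz": 0, "gripper": -1}]'

```text
t: 27.0
eef_pos: [0.6043, -0.1214, 0.1107]
ee_rot: [2.088, 2.344, 0.001]
ft_force: [0.4, -4.2, 5.2]
width: 0.0002
```

Request:
servo_tool --increments '[{"x": 1, "y": 0, "z": 0.3, "rx": 0, "ry": 0, "rz": 0, "gripper": -1}, {"x": 1, "y": 0, "z": 0.3, "rx": 0, "ry": 0, "rz": 0, "gripper": -1}]'

```text
t: 27.25
eef_pos: [0.6042, -0.1201, 0.1103]
ee_rot: [2.087, 2.344, 0.0]
ft_force: [0.3, -8.0, 5.9]
width: 0.0004
```

```bash

python3 - <<'E'
from station import robot
from h import *
st(robot,rk(0,-93,112))
E
```

```text
t 27.25 pos [ 0.6042 -0.1201  0.1103] rack [  0.7 -66.2 110.3] yang 6.64 zax [ 0.003 -0.002 -1.   ] F [ 0.3 -8.   5.9] w 0.0004
tool shift mm [-26.8  -0.6  -1.6]
```

Firming at about the same angle as the left. Build to ~13 N normal.

Request:
servo_tool --increments '[{"x": 0.8, "y": 0, "z": 0.3, "rx": 0, "ry": 0, "rz": 0, "gripper": -1}, {"x": 0, "y": 0, "z": 0, "rx": 0, "ry": 0, "rz": 0, "gripper": -1}]'

```text
t: 27.5
eef_pos: [0.6041, -0.1196, 0.1102]
ee_rot: [2.086, 2.343, -0.0]
ft_force: [-0.6, -7.6, 7.1]
width: 0.0
```

Request:
servo_tool --increments '[{"x": 0.8, "y": 0, "z": 0.3, "rx": 0, "ry": 0, "rz": 0, "gripper": -1}, {"x": 0, "y": 0, "z": 0, "rx": 0, "ry": 0, "rz": 0, "gripper": -1}]'

```text
t: 27.75
eef_pos: [0.6041, -0.1191, 0.11]
ee_rot: [2.086, 2.343, -0.001]
ft_force: [-0.8, -8.1, 5.8]
width: -0.0004
```

Request:
servo_tool --increments '[{"x": 0.8, "y": 0, "z": 0.3, "rx": 0, "ry": 0, "rz": 0, "gripper": -1}, {"x": 0, "y": 0, "z": 0, "rx": 0, "ry": 0, "rz": 0, "gripper": -1}]'

```text
t: 28.0
eef_pos: [0.6041, -0.1187, 0.1099]
ee_rot: [2.086, 2.343, -0.001]
ft_force: [-0.3, -9.1, 6.9]
width: 0.0002
```

```bash

python3 - <<'E'
from station import robot
from h import *
st(robot,rk(0,-93,112))
E
```

```text
t 28.0 pos [ 0.6041 -0.1187  0.1099] rack [  0.7 -64.8 109.9] yang 6.64 zax [ 0.003 -0.004 -1.   ] F [-0.3 -9.1  6.9] w 0.0002
tool shift mm [-28.2  -0.6  -2. ]
```

Request:
servo_tool --increments '[{"x": 0.8, "y": 0, "z": 0.2, "rx": 0, "ry": 0, "rz": 0, "gripper": -1}, {"x": 0, "y": 0, "z": 0, "rx": 0, "ry": 0, "rz": 0, "gripper": -1}]'

```text
t: 28.25
eef_pos: [0.6041, -0.1182, 0.1097]
ee_rot: [2.085, 2.342, -0.002]
ft_force: [-1.0, -11.4, 8.0]
width: 0.0
```

Request:
servo_tool --increments '[{"x": 0.8, "y": 0, "z": 0.2, "rx": 0, "ry": 0, "rz": 0, "gripper": -1}, {"x": 0, "y": 0, "z": 0, "rx": 0, "ry": 0, "rz": 0, "gripper": -1}]'

```text
t: 28.5
eef_pos: [0.604, -0.1178, 0.1096]
ee_rot: [2.085, 2.342, -0.002]
ft_force: [-0.9, -11.0, 7.7]
width: 0.0001
```

Request:
servo_tool --increments '[{"x": 0.6, "y": 0, "z": 0.2, "rx": 0, "ry": 0, "rz": 0, "gripper": -1}, {"x": 0, "y": 0, "z": 0, "rx": 0, "ry": 0, "rz": 0, "gripper": -1}]'

```text
t: 28.75
eef_pos: [0.604, -0.1175, 0.1095]
ee_rot: [2.085, 2.342, -0.003]
ft_force: [-2.4, -11.8, 8.1]
width: 0.0003
```

```bash

python3 - <<'E'
from station import robot
from h import *
st(robot,rk(0,-93,112))
E
```

```text
t 28.75 pos [ 0.604  -0.1175  0.1095] rack [  0.7 -63.7 109.5] yang 6.66 zax [ 0.004 -0.006 -1.   ] F [ -2.4 -11.8   8.1] w 0.0003
tool shift mm [-29.3  -0.7  -2.3]
```

Request:
servo_tool --increments '[{"x": -4, "y": 0, "z": -1.5, "rx": 0, "ry": 0, "rz": 0, "gripper": -1}, {"x": -12, "y": 0, "z": 0, "rx": 0, "ry": 0, "rz": 0, "gripper": -1}, {"x": 0, "y": 0, "z": -45, "rx": 0, "ry": 0, "rz": 0, "gripper": -1}, {"x": 0, "y": -0.7, "z": -40, "rx": 0, "ry": 0, "rz": -0.1, "gripper": -1}, {"x": 40, "y": 0, "z": 0, "rx": 0, "ry": 0, "rz": 0, "gripper": -1}, {"x": 50, "y": 0, "z": 0, "rx": 0, "ry": 0, "rz": 0, "gripper": -1}, {"x": 50, "y": 0, "z": 0, "rx": 0, "ry": 0, "rz": 0, "gripper": -1}, {"x": 28, "y": 0, "z": 0, "rx": 0, "ry": 0, "rz": 0, "gripper": -1}, {"x": 0, "y": 0, "z": 0, "rx": 0, "ry": 0, "rz": 0, "gripper": -1}, {"x": 0, "y": 0, "z": 0, "rx": 0, "ry": 0, "rz": 0, "gripper": -1}]'

```text
t: 30.0
eef_pos: [0.5836, 0.0363, 0.1931]
ee_rot: [-2.086, -2.347, 0.002]
ft_force: [-0.9, 0.3, 0.4]
width: 0.0002
```

```bash

python3 - <<'E'
from station import robot
from h import *
st(robot,rk(0,82,108))
S=robot.camera("side")
crop(S,220,180,350,320,5,"pics/s14.png")
E
```

```text
t 30.0 pos [0.5836 0.0363 0.1931] rack [ -1.3  91.5 193.1] yang 6.73 zax [-0.002 -0.    -1.   ] F [-0.9  0.3  0.4] w 0.0002
tool shift mm [-9.5  1.5 85.1]
```

View pics/s14.png

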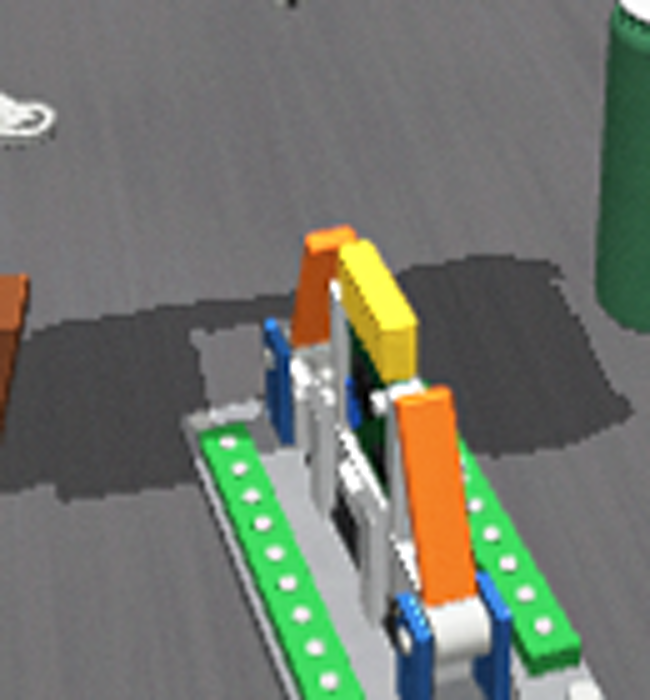

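Request:
servo_tool --increments '[{"x": -7, "y": 1.5, "z": 40, "rx": 0, "ry": 0, "rz": 0, "gripper": -1}, {"x": 0, "y": 0, "z": 35, "rx": 0, "ry": 0, "rz": 0, "gripper": -1}, {"x": 0, "y": 0, "z": 9, "rx": 0, "ry": 0, "rz": 0, "gripper": -1}, {"x": -10, "y": 0, "z": 0, "rx": 0, "ry": 0, "rz": 0, "gripper": -1}, {"x": -5, "y": 0, "z": 0, "rx": 0, "ry": 0, "rz": 0, "gripper": -1}, {"x": 0, "y": 0, "z": 0, "rx": 0, "ry": 0, "rz": 0, "gripper": -1}]'

```text
t: 30.8
eef_pos: [0.5894, 0.0141, 0.1117]
ee_rot: [2.087, 2.345, 0.003]
ft_force: [0.5, 0.1, 1.1]
width: -0.0
```

```bash

python3 - <<'E'
from station import robot
from h import *
st(robot,rk(0,63,107.5))
E
```

```text
t 30.8 pos [0.5894 0.0141 0.1117] rack [  1.9  68.8 111.7] yang 6.66 zax [ 0.003 -0.    -1.   ] F [0.5 0.1 1.1] w -0.0
tool shift mm [-5.8 -1.9  4.2]
```

Request:
servo_tool --increments '[{"x": 1, "y": -1.8, "z": 3.4, "rx": 0, "ry": 0, "rz": 0, "gripper": -1}, {"x": -2, "y": 0, "z": 0, "rx": 0, "ry": 0, "rz": 0, "gripper": -1}, {"x": -1.5, "y": 0, "z": 0, "rx": 0, "ry": 0, "rz": 0, "gripper": -1}, {"x": 0, "y": 0, "z": 0, "rx": 0, "ry": 0, "rz": 0, "gripper": -1}]'

```text
t: 31.3
eef_pos: [0.5866, 0.0122, 0.1065]
ee_rot: [2.088, 2.348, -0.0]
ft_force: [0.1, -0.3, 0.6]
width: -0.0002
```

Request:
servo_tool --increments '[{"x": -1, "y": 0, "z": 0, "rx": 0, "ry": 0, "rz": 0, "gripper": -1}, {"x": -1, "y": 0, "z": 0, "rx": 0, "ry": 0, "rz": 0, "gripper": -1}]'

```text
t: 31.55
eef_pos: [0.5868, 0.0103, 0.1065]
ee_rot: [-2.087, -2.348, -0.0]
ft_force: [-0.2, 1.9, -0.4]
width: 0.0
```

Request:
servo_tool --increments '[{"x": -1, "y": 0, "z": 0.3, "rx": 0, "ry": 0, "rz": 0, "gripper": -1}, {"x": 0, "y": 0, "z": 0, "rx": 0, "ry": 0, "rz": 0, "gripper": -1}]'

```text
t: 31.8
eef_pos: [0.5869, 0.0101, 0.1064]
ee_rot: [-2.087, -2.347, -0.002]
ft_force: [-1.1, 5.4, 1.5]
width: 0.0002
```

```bash

python3 - <<'E'
from station import robot
from h import *
st(robot,rk(0,63,107.5))
E
```

```text
t 31.8 pos [0.5869 0.0101 0.1064] rack [ -1.1  65.1 106.4] yang 6.7 zax [-0.     0.002 -1.   ] F [-1.1  5.4  1.5] w 0.0002
tool shift mm [-2.1  1.1 -1.1]
```

Request:
servo_tool --increments '[{"x": -1, "y": 0, "z": 0.3, "rx": 0, "ry": 0, "rz": 0, "gripper": -1}, {"x": 0, "y": 0, "z": 0, "rx": 0, "ry": 0, "rz": 0, "gripper": -1}]'

```text
t: 32.05
eef_pos: [0.5869, 0.0098, 0.1063]
ee_rot: [-2.087, -2.346, -0.003]
ft_force: [-1.1, 6.2, 2.5]
width: -0.0005
```

Request:
servo_tool --increments '[{"x": -1, "y": 0, "z": 0.3, "rx": 0, "ry": 0, "rz": 0, "gripper": -1}, {"x": 0, "y": 0, "z": 0, "rx": 0, "ry": 0, "rz": 0, "gripper": -1}]'

```text
t: 32.3
eef_pos: [0.587, 0.0092, 0.1061]
ee_rot: [-2.087, -2.345, -0.004]
ft_force: [-2.1, 9.4, 3.9]
width: 0.0002
```

Request:
servo_tool --increments '[{"x": -1, "y": 0, "z": 0.3, "rx": 0, "ry": 0, "rz": 0, "gripper": -1}, {"x": 0, "y": 0, "z": 0, "rx": 0, "ry": 0, "rz": 0, "gripper": -1}]'

```text
t: 32.55
eef_pos: [0.5871, 0.0087, 0.1059]
ee_rot: [-2.086, -2.345, -0.004]
ft_force: [-1.8, 9.1, 4.1]
width: -0.0001
```

```bash

python3 - <<'E'
from station import robot
from h import *
st(robot,rk(0,63,107.5))
E
```

```text
t 32.55 pos [0.5871 0.0087 0.1059] rack [ -1.1  63.6 105.9] yang 6.68 zax [-0.     0.004 -1.   ] F [-1.8  9.1  4.1] w -0.0001
tool shift mm [-0.6  1.1 -1.6]
```

Request:
servo_tool --increments '[{"x": -1, "y": 0, "z": 0.3, "rx": 0, "ry": 0, "rz": 0, "gripper": -1}, {"x": 0, "y": 0, "z": 0, "rx": 0, "ry": 0, "rz": 0, "gripper": -1}]'

```text
t: 32.8
eef_pos: [0.5871, 0.0081, 0.1057]
ee_rot: [-2.086, -2.344, -0.005]
ft_force: [-2.1, 11.9, 5.2]
width: 0.0
```

Request:
servo_tool --increments '[{"x": -1, "y": 0, "z": 0.3, "rx": 0, "ry": 0, "rz": 0, "gripper": -1}, {"x": 0, "y": 0, "z": 0, "rx": 0, "ry": 0, "rz": 0, "gripper": -1}]'

```text
t: 33.05
eef_pos: [0.5872, 0.0077, 0.1055]
ee_rot: [-2.086, -2.344, -0.006]
ft_force: [-2.5, 12.2, 6.6]
width: -0.0
```

Request:
servo_tool --increments '[{"x": -0.7, "y": 0, "z": 0.3, "rx": 0, "ry": 0, "rz": 0, "gripper": -1}, {"x": 0, "y": 0, "z": 0, "rx": 0, "ry": 0, "rz": 0, "gripper": -1}]'

```text
t: 33.3
eef_pos: [0.5873, 0.0073, 0.1054]
ee_rot: [-2.086, -2.343, -0.007]
ft_force: [-3.3, 13.7, 7.0]
width: -0.0
```

```bash

python3 - <<'E'
from station import robot
from h import *
st(robot,rk(0,63,107.5))
E
```

```text
t 33.3 pos [0.5873 0.0073 0.1054] rack [ -1.1  62.3 105.4] yang 6.66 zax [-0.001  0.006 -1.   ] F [-3.3 13.7  7. ] w -0.0
tool shift mm [ 0.7  1.1 -2.1]
```

Request:
servo_tool --increments '[{"x": 5, "y": 0, "z": -1.5, "rx": 0, "ry": 0, "rz": 0, "gripper": -1}, {"x": 12, "y": -0.5, "z": 0, "rx": 0, "ry": 0, "rz": 0, "gripper": -1}, {"x": 0, "y": 0, "z": -45, "rx": 0, "ry": 0, "rz": 0, "gripper": -1}, {"x": 0, "y": 0, "z": -40, "rx": 0, "ry": 0, "rz": 0, "gripper": -1}, {"x": -40, "y": 0, "z": 0, "rx": 0, "ry": 0, "rz": 0, "gripper": -1}, {"x": -50, "y": 0, "z": 0, "rx": 0, "ry": 0, "rz": 0, "gripper": -1}, {"x": -50, "y": 0, "z": 0, "rx": 0, "ry": 0, "rz": 0, "gripper": -1}, {"x": -22, "y": 0, "z": 0, "rx": 0, "ry": 0, "rz": 0, "gripper": -1}, {"x": 0, "y": 0, "z": 0, "rx": 0, "ry": 0, "rz": 0, "gripper": -1}, {"x": 0, "y": 0, "z": 0, "rx": 0, "ry": 0, "rz": 0, "gripper": -1}]'

```text
t: 34.55
eef_pos: [0.6038, -0.1395, 0.1905]
ee_rot: [-2.087, -2.347, -0.0]
ft_force: [-0.1, -0.4, 0.5]
width: -0.0002
```

```bash

python3 - <<'E'
from station import robot
from h import *
st(robot,rk(0,-82,109))
S=robot.camera("side");T=robot.camera("top")
crop(S,220,180,350,320,5,"pics/s15.png");crop(T,290,170,430,270,5,"pics/t15.png")
E
```

```text
t 34.55 pos [ 0.6038 -0.1395  0.1905] rack [ -2.1 -85.5 190.5] yang 6.73 zax [-0.001  0.001 -1.   ] F [-0.1 -0.4  0.5] w -0.0002
tool shift mm [ 3.4  2.1 81.5]
```

View pics/s15.png

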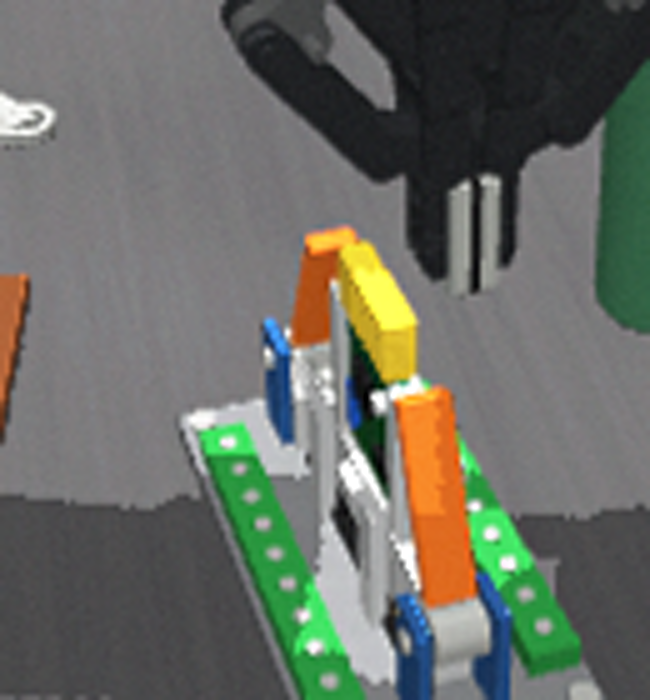

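Request:
servo_tool --increments '[{"x": 3.4, "y": 1.8, "z": 40, "rx": 0, "ry": 0, "rz": 0, "gripper": -1}, {"x": 0, "y": 0, "z": 30, "rx": 0, "ry": 0, "rz": 0, "gripper": -1}, {"x": 0, "y": 0, "z": 10.5, "rx": 0, "ry": 0, "rz": 0, "gripper": -1}, {"x": 6, "y": 0, "z": 0, "rx": 0, "ry": 0, "rz": 0, "gripper": -1}, {"x": 4, "y": 0, "z": 0, "rx": 0, "ry": 0, "rz": 0, "gripper": -1}, {"x": 2, "y": 0, "z": 0, "rx": 0, "ry": 0, "rz": 0, "gripper": -1}, {"x": 0, "y": 0, "z": 0, "rx": 0, "ry": 0, "rz": 0, "gripper": -1}]'

```text
t: 35.52
eef_pos: [0.6046, -0.125, 0.1115]
ee_rot: [2.086, 2.347, 0.001]
ft_force: [-0.5, 0.5, -0.5]
width: 0.0
```

```bash

python3 - <<'E'
from station import robot
from h import *
st(robot,rk(0,-64,109))
E
```

```text
t 35.52 pos [ 0.6046 -0.125   0.1115] rack [  0.5 -71.2 111.5] yang 6.73 zax [ 0.002 -0.    -1.   ] F [-0.5  0.5 -0.5] w 0.0
tool shift mm [ 7.2 -0.5  2.5]
```

Request:
servo_tool --increments '[{"x": 2, "y": 0, "z": 1.5, "rx": 0, "ry": 0, "rz": 0, "gripper": -1}, {"x": 2, "y": 0, "z": 0, "rx": 0, "ry": 0, "rz": 0, "gripper": -1}, {"x": 1, "y": 0, "z": 0, "rx": 0, "ry": 0, "rz": 0, "gripper": -1}, {"x": 0, "y": 0, "z": 0, "rx": 0, "ry": 0, "rz": 0, "gripper": -1}]'

```text
t: 36.02
eef_pos: [0.6035, -0.1212, 0.1088]
ee_rot: [2.086, 2.347, -0.002]
ft_force: [0.8, -5.0, -1.0]
width: -0.0
```

Request:
servo_tool --increments '[{"x": 1, "y": 0, "z": 0, "rx": 0, "ry": 0, "rz": 0, "gripper": -1}, {"x": 1, "y": 0, "z": 0, "rx": 0, "ry": 0, "rz": 0, "gripper": -1}]'

```text
t: 36.28
eef_pos: [0.6034, -0.1207, 0.1088]
ee_rot: [2.085, 2.346, -0.004]
ft_force: [0.8, -10.5, -2.4]
width: -0.0
```

Request:
servo_tool --increments '[{"x": 1, "y": 0, "z": 0.3, "rx": 0, "ry": 0, "rz": 0, "gripper": -1}, {"x": 1, "y": 0, "z": 0, "rx": 0, "ry": 0, "rz": 0, "gripper": -1}]'

```text
t: 36.52
eef_pos: [0.6033, -0.1196, 0.1085]
ee_rot: [2.084, 2.345, -0.006]
ft_force: [0.9, -12.6, -3.3]
width: 0.0001
```

```bash

python3 - <<'E'
from station import robot
from h import *
st(robot,rk(0,-64,109))
E
```

```text
t 36.52 pos [ 0.6033 -0.1196  0.1085] rack [ -0.2 -65.6 108.5] yang 6.75 zax [ 0.001 -0.006 -1.   ] F [  0.9 -12.6  -3.3] w 0.0001
tool shift mm [ 1.6  0.2 -0.5]
```

Request:
servo_tool --increments '[{"x": 0.7, "y": 0, "z": 0.7, "rx": 0, "ry": 0, "rz": 0, "gripper": -1}, {"x": 0, "y": 0, "z": 0, "rx": 0, "ry": 0, "rz": 0, "gripper": -1}]'

```text
t: 36.78
eef_pos: [0.6033, -0.1191, 0.1084]
ee_rot: [2.084, 2.345, -0.006]
ft_force: [-0.1, -12.4, 0.0]
width: -0.0002
```

Request:
servo_tool --increments '[{"x": 0.7, "y": 0, "z": 0.7, "rx": 0, "ry": 0, "rz": 0, "gripper": -1}, {"x": 0, "y": 0, "z": 0, "rx": 0, "ry": 0, "rz": 0, "gripper": -1}]'

```text
t: 37.02
eef_pos: [0.6033, -0.1187, 0.1081]
ee_rot: [2.083, 2.344, -0.006]
ft_force: [-0.9, -13.0, 0.5]
width: -0.0
```

```bash

python3 - <<'E'
from station import robot
from h import *
st(robot,rk(0,-64,109))
E
```

```text
t 37.02 pos [ 0.6033 -0.1187  0.1081] rack [-1.000e-01 -6.480e+01  1.081e+02] yang 6.75 zax [ 0.001 -0.006 -1.   ] F [ -0.9 -13.    0.5] w -0.0
tool shift mm [ 0.8  0.1 -0.9]
```

Request:
servo_tool --increments '[{"x": 0.8, "y": 0, "z": 0.9, "rx": 0, "ry": 0, "rz": 0, "gripper": -1}, {"x": 0, "y": 0, "z": 0, "rx": 0, "ry": 0, "rz": 0, "gripper": -1}]'

```text
t: 37.28
eef_pos: [0.6033, -0.1182, 0.1079]
ee_rot: [2.083, 2.344, -0.006]
ft_force: [-1.8, -14.1, 4.2]
width: 0.0001
```

Request:
servo_tool --increments '[{"x": -5, "y": 0, "z": -2, "rx": 0, "ry": 0, "rz": 0, "gripper": -1}, {"x": -12, "y": 0, "z": 0, "rx": 0, "ry": 0, "rz": 0, "gripper": -1}, {"x": 0, "y": 0, "z": -45, "rx": 0, "ry": 0, "rz": 0, "gripper": -1}, {"x": 0, "y": 0, "z": -40, "rx": 0, "ry": 0, "rz": 0, "gripper": -1}, {"x": 40, "y": 0, "z": 0, "rx": 0, "ry": 0, "rz": 0, "gripper": -1}, {"x": 50, "y": 0, "z": 0, "rx": 0, "ry": 0, "rz": 0, "gripper": -1}, {"x": 50, "y": 0, "z": 0, "rx": 0, "ry": 0, "rz": 0, "gripper": -1}, {"x": 22, "y": 0, "z": 0, "rx": 0, "ry": 0, "rz": 0, "gripper": -1}, {"x": 0, "y": 0, "z": 0, "rx": 0, "ry": 0, "rz": 0, "gripper": -1}, {"x": 0, "y": 0, "z": 0, "rx": 0, "ry": 0, "rz": 0, "gripper": -1}]'

```text
t: 38.52
eef_pos: [0.586, 0.0292, 0.1932]
ee_rot: [2.088, 2.347, -0.001]
ft_force: [-1.4, -0.7, 0.2]
width: -0.0002
```

```bash

python3 - <<'E'
from station import robot
from h import *
st(robot,rk(0,82,107.5))
E
```

```text
t 38.52 pos [0.586  0.0292 0.1932] rack [  0.2  84.2 193.2] yang 6.7 zax [-0.    -0.001 -1.   ] F [-1.4 -0.7  0.2] w -0.0002
tool shift mm [-2.2 -0.2 85.7]
```

Request:
servo_tool --increments '[{"x": -2, "y": 0, "z": 40, "rx": 0, "ry": 0, "rz": 0, "gripper": -1}, {"x": 0, "y": 0, "z": 35, "rx": 0, "ry": 0, "rz": 0, "gripper": -1}, {"x": 0, "y": 0, "z": 10, "rx": 0, "ry": 0, "rz": 0, "gripper": -1}, {"x": -6, "y": 0, "z": 0, "rx": 0, "ry": 0, "rz": 0, "gripper": -1}, {"x": -4, "y": 0, "z": 0, "rx": 0, "ry": 0, "rz": 0, "gripper": -1}, {"x": -2, "y": 0, "z": 0, "rx": 0, "ry": 0, "rz": 0, "gripper": -1}, {"x": 0, "y": 0, "z": 0, "rx": 0, "ry": 0, "rz": 0, "gripper": -1}]'

```text
t: 39.4
eef_pos: [0.5882, 0.0159, 0.1094]
ee_rot: [2.087, 2.346, 0.002]
ft_force: [0.3, 0.4, -0.5]
width: 0.0001
```

Request:
servo_tool --increments '[{"x": -2, "y": 0, "z": 0, "rx": 0, "ry": 0, "rz": 0, "gripper": -1}, {"x": -1.5, "y": 0, "z": 0, "rx": 0, "ry": 0, "rz": 0, "gripper": -1}, {"x": 0, "y": 0, "z": 0, "rx": 0, "ry": 0, "rz": 0, "gripper": -1}]'

```text
t: 39.78
eef_pos: [0.5878, 0.0127, 0.1083]
ee_rot: [-2.087, -2.348, 0.0]
ft_force: [0.3, 0.6, -0.3]
width: -0.0
```

```bash

python3 - <<'E'
from station import robot
from h import *
st(robot,rk(0,64,107.5))
E
```

```text
t 39.77 pos [0.5878 0.0127 0.1083] rack [1.000e-01 6.760e+01 1.083e+02] yang 6.72 zax [-0. -0. -1.] F [ 0.3  0.6 -0.3] w -0.0
tool shift mm [-3.6 -0.   0.8]
```

Request:
servo_tool --increments '[{"x": -1.5, "y": 0, "z": 0.5, "rx": 0, "ry": 0, "rz": 0, "gripper": -1}, {"x": -1.5, "y": 0, "z": 0, "rx": 0, "ry": 0, "rz": 0, "gripper": -1}, {"x": 0, "y": 0, "z": 0, "rx": 0, "ry": 0, "rz": 0, "gripper": -1}]'

```text
t: 40.15
eef_pos: [0.5881, 0.0097, 0.1077]
ee_rot: [-2.088, -2.347, 0.0]
ft_force: [0.2, -0.5, -0.3]
width: -0.0
```

Request:
servo_tool --increments '[{"x": -1, "y": 0, "z": 0.5, "rx": 0, "ry": 0, "rz": 0, "gripper": -1}, {"x": -1, "y": 0, "z": 0.5, "rx": 0, "ry": 0, "rz": 0, "gripper": -1}, {"x": 0, "y": 0, "z": 0, "rx": 0, "ry": 0, "rz": 0, "gripper": -1}]'

```text
t: 40.52
eef_pos: [0.5883, 0.0092, 0.1075]
ee_rot: [-2.087, -2.346, -0.003]
ft_force: [-2.3, 7.0, 4.2]
width: 0.0005
```

Request:
servo_tool --increments '[{"x": -1, "y": 0, "z": 0.5, "rx": 0, "ry": 0, "rz": 0, "gripper": -1}, {"x": 0, "y": 0, "z": 0, "rx": 0, "ry": 0, "rz": 0, "gripper": -1}]'

```text
t: 40.78
eef_pos: [0.5883, 0.0087, 0.1072]
ee_rot: [-2.087, -2.345, -0.003]
ft_force: [-2.7, 6.6, 5.5]
width: -0.0001
```

```bash

python3 - <<'E'
from station import robot
from h import *
st(robot,rk(0,64,107.5))
E
```

```text
t 40.77 pos [0.5883 0.0087 0.1072] rack [  0.2  63.5 107.2] yang 6.68 zax [-0.     0.003 -1.   ] F [-2.7  6.6  5.5] w -0.0001
tool shift mm [ 0.5 -0.2 -0.3]
```

Request:
servo_tool --increments '[{"x": -1, "y": 0, "z": 0.3, "rx": 0, "ry": 0, "rz": 0, "gripper": -1}, {"x": 0, "y": 0, "z": 0, "rx": 0, "ry": 0, "rz": 0, "gripper": -1}]'

```text
t: 41.02
eef_pos: [0.5884, 0.0081, 0.107]
ee_rot: [-2.086, -2.345, -0.004]
ft_force: [-2.8, 8.9, 7.8]
width: 0.0001
```

Request:
servo_tool --increments '[{"x": -1, "y": 0, "z": 0.3, "rx": 0, "ry": 0, "rz": 0, "gripper": -1}, {"x": 0, "y": 0, "z": 0, "rx": 0, "ry": 0, "rz": 0, "gripper": -1}]'

```text
t: 41.28
eef_pos: [0.5885, 0.0076, 0.1069]
ee_rot: [-2.086, -2.344, -0.005]
ft_force: [-4.2, 9.8, 7.6]
width: -0.0001
```

Request:
servo_tool --increments '[{"x": -1, "y": 0, "z": 0.3, "rx": 0, "ry": 0, "rz": 0, "gripper": -1}, {"x": 0, "y": 0, "z": 0, "rx": 0, "ry": 0, "rz": 0, "gripper": -1}]'

```text
t: 41.52
eef_pos: [0.5885, 0.0072, 0.1067]
ee_rot: [-2.086, -2.344, -0.006]
ft_force: [-3.8, 11.0, 8.8]
width: 0.0001
```

```bash

python3 - <<'E'
from station import robot
from h import *
st(robot,rk(0,64,107.5))
E
```

```text
t 41.52 pos [0.5885 0.0072 0.1067] rack [  0.2  62.  106.7] yang 6.66 zax [-0.001  0.005 -1.   ] F [-3.8 11.   8.8] w 0.0001
tool shift mm [ 2.  -0.2 -0.8]
```

Request:
servo_tool --increments '[{"x": 5, "y": 0, "z": -2, "rx": 0, "ry": 0, "rz": 0, "gripper": -1}, {"x": 15, "y": 0, "z": 0, "rx": 0, "ry": 0, "rz": 0, "gripper": -1}, {"x": 40, "y": 0, "z": -40, "rx": 0, "ry": 0, "rz": 0, "gripper": -1}, {"x": 40, "y": 0, "z": -40, "rx": 0, "ry": 0, "rz": 0, "gripper": -1}, {"x": 40, "y": 0, "z": -20, "rx": 0, "ry": 0, "rz": 0, "gripper": -1}, {"x": 40, "y": 0, "z": 0, "rx": 0, "ry": 0, "rz": 0, "gripper": -1}, {"x": 0, "y": 0, "z": 0, "rx": 0, "ry": 0, "rz": 0, "gripper": -1}, {"x": 0, "y": 0, "z": 0, "rx": 0, "ry": 0, "rz": 0, "gripper": -1}]'

```text
t: 42.52
eef_pos: [0.5675, 0.1823, 0.2067]
ee_rot: [2.086, 2.348, -0.002]
ft_force: [0.5, -0.5, -0.4]
width: 0.0002
```

```bash

python3 - <<'E'
from station import robot
from h import *
import pickle
st(robot)
S=robot.camera("side");T=robot.camera("top")
pickle.dump((S,T),open("c16.pkl","wb"))
crop(S,220,180,350,320,5,"pics/s16.png");crop(T,290,170,430,270,5,"pics/t16.png")
g=lambda x,y:((x-220+.5)*5-.5,(y-180+.5)*5-.5)
for zb in (17,22,27,31):
  print(zb,[np.round(g(*proj(S,rk(x,-25,zb+114)))) for x in (-6,6)])
h=hsv(T["frame"]);m=cv2.inRange(h,(24,150,120),(34,255,255));m[:180]=0;m[260:]=0;m[:,:320]=0;ys,xs=np.nonzero(m);print(xs.mean(),ys.mean(),w2r(onz(T,xs.mean(),ys.mean(),.136)))
E
```

```text
t 42.52 pos [0.5675 0.1823 0.2067] rack [ -0.  238.4 206.7] yang 6.76 zax [-0.001 -0.001 -1.   ] F [ 0.5 -0.5 -0.4] w 0.0002
17 [array([380., 330.]), array([415., 322.])]
22 [array([380., 317.]), array([415., 310.])]
27 [array([379., 304.]), array([415., 297.])]
31 [array([379., 294.]), array([415., 287.])]
373.59375 208.2625 [ 8.46442454e-01 -8.30248887e-02  1.36000000e+02]
```

View pics/s16.png

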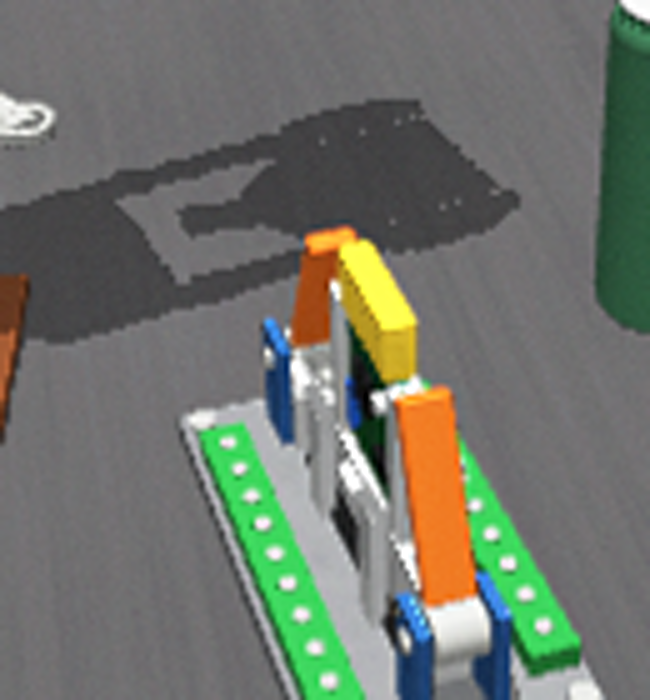

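View pics/t16.png

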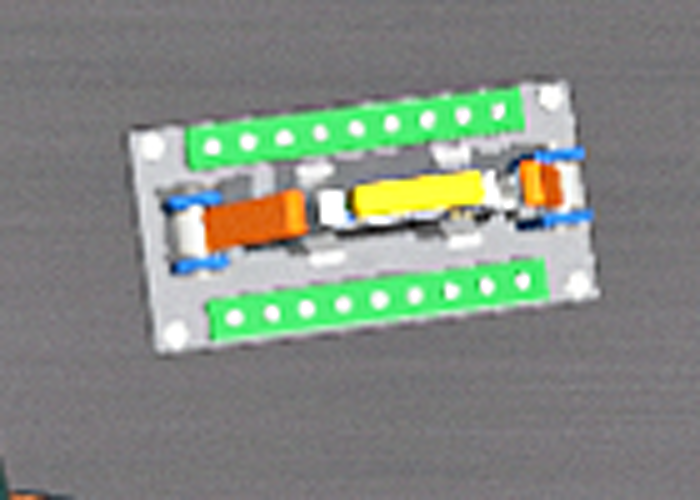

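```bash
python3 -c "
from station import robot
print(robot.finish_job())"
```

```text
the job is handed in; nothing more can be done
None
```

I moved the board from its stand into the rack slot and let it go on the spring contacts. I then swung the levers in turn, left, right, left, right, left, and handed the job in at about 42.5 s. No verdict is reported.

- **Lever pushes:** each push ended at an estimated 13–15 N square to the handle, worked out from the wrist force. One left push reached about 15.3 N, slightly over the suggested 10–14 N. The highest total force I read was about 16 N, against the 25 N limit.
- **Firmness:** both levers went firm leaning about 25–28° inward. When I pushed each one again, it was still firm close to where I had left it.
- **Final pictures:** the board is centred within about 1 mm of the slot and looks upright. Its underside is at about 17–18 mm, both levers are leaning in, and the gripper is clear with no wrist force. The can and wrench look untouched in the side picture. I never came near the nozzle, but I did not measure the bystanders again at the end.
- **Not measured:** I could not read how hard each lever or the connector seat presses on the board. I infer that from the firm pushes.

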